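# Return a tote through the spring gate of a kanban lane

## Robot

A 6-joint arm with a two-finger parallel gripper is mounted at the origin on the work surface. World frame = base frame: x ahead of the robot, y to its left, z up, the work surface at z = 0. Lengths are in mm, angles in rad, forces in N, time in s.
With the tool pointing down it reaches from about 350 to 975 mm from the base axis. Payload 7.1 kg.
Tool frame: the origin (TCP) lies at the very end of the fingers, on their centre line; the grasp point (between the pads) lies 19 mm behind it; y points along the fingers, x is the direction in which the jaws open and shut, and the axes are right-handed (so a half turn about y gives the same grasp; the last joint's range is limited). The gripper opens to 88 mm and grips with 3 to 60 N. Pads are 20 mm wide; open, the fingers measure 115 mm over their backs; the gripper's body (75 mm by 178 mm) begins 61 mm behind the grasp point.
Start: joints at [-1.286, 0.423, 1.63, -0, 1.089, -0.019], TCP at [186.986, -596.357, 222.675] pointing down, gripper open.
Joint ranges: [-3, 3], [-0.9, 2.11], [0.09, 2.58], [-1.31, 4.45], [0.11, 2.69], [-2.54, 2.54]. Speed limits (rad/s): [2.39, 2.39, 3.01, 3.14, 3.14, 3.14].

## Interface

Orientations are given as a rotation vector (axis times angle).
In Python, from workcell import ctrl gives the robot as it stands. The module is installed in compiled form; this text tells all that it offers.
- The arm moves only by the tool jog_arm, never from a script. Its argument "steps" is a list of rows, each an object with "turn": the turn, a rotation vector about the world's x, y, z scaled (see below), a list of three; "dp": the shift along the world's x, y, z scaled (see below), a list of three; "claw": the opening, from 0 (shut) to 1 (fully open). In form: [{"turn": [wx, wy, wz], "dp": [x, y, z], "claw": claw}, ...]. A call has 1 to 12 rows; each row is the pose to reach, as a shift and turn from the pose measured when the call began, turning the shorter way round; what a row does not reach only later rows make up. The controller multiplies each number of a shift by 80 mm and each number of a turn by pi rad. A row lasts 1/12 s, in which the tool goes at most 41.7 mm and 7.16 degrees, less where a joint would pass 70% of its speed; a pose out of reach is approached as far as the arm can. A call with a number of a shift or a turn outside -1 to 1 is refused whole. A call with a gripper value outside its range is refused whole. The fingers move at their own pace and stop on an object; the grip force is fixed at half the most. Time passes only in rows, so rows that repeat a pose let the fingers close. It gives the time, the measured TCP pose, the force and the opening at its end, in the units of the state.
- ctrl.get_obs(): the state, without advancing time (a new reading comes with each control period).
- ctrl.get_image(name): name is "scene" or "top"; returns a dict with "img" (420x560x3 uint8, red, green, blue), "range_z" (420x560 float32, mm along the optical axis (not along the pixel's ray), 0 where there is no reading), "fovy" (degrees; the focal length in pixels is half the picture's height over the tangent of half this angle, whatever the lens; pixels are square), "cx", "cy" (the principal point, pixels), "camera_from_world" (4x4, takes a point from world to camera coordinates). Camera axes: x right, y down, z forward; pixel columns grow to the right and rows downward; lengths in mm; the calibration is good to about 2 mm. A picture is of the moment at which its call begins.
- ctrl.close_job(): hands the job in, once; it reports no verdict.
The state is a dict: "t": time; "qpos": joint angles; "qvel": joint speeds; "joint_torque": joint torques, N m; "ee_pos": TCP position; "orientation": TCP orientation; "ft_force": force on the tool from outside, world axes, zero at the start; "moment": the same for the moment, N m; "width": finger opening in mm.
Only numpy, scipy, OpenCV 4.12 (cv2) and the standard library are available. Lean on these libraries where they do the work, as an engineer would, in place of code of your own. Each camera call takes 0.05 s, during which the arm holds its last target.

## Task

Put the blue tote into the open end of the return lane and slide it along the lane floor through the orange spring gate, holding the gate open with the tote until it is right past and the gate swings shut behind it. Then press the tote firmly but gently home against the sprung rubber stop for about half a second (about 10 newtons, never over 15), let go and leave it standing in the lane behind the closed gate. Do not ram the lane, and leave the grey tote, the carton and the jar where they are.

Things in the scene. Friction and masses are not known exactly. Their poses are not given: they have to be found in the camera images.
- lane: Return lane fixed to the bench, at another place and yaw each time: grey walls on an aluminium floor plate 335 x 116 mm, 6 mm thick (lane floor at z = 6 mm). Origin: underside of the plate, on the lane's centre line, at the gate line. +x is the way in (away from the robot), +y left, z up. Slick (friction 0.15). Nothing on it is higher than 50 mm. A pocket in the left wall takes the open gate.
- lane_mouth (a point): Middle of the floor of the open-topped loading end (lane x = -80 mm), where a tote is set down; axes as the lane's. The yellow floor patch marks it. Low walls (top at lane z = 30 mm) narrow like a funnel from 85 mm apart at lane x = -120 mm to 58 mm at x = -50; from there the walls are 44 mm high and 58 mm apart.
- lane_slot (a point): Middle of the slot over the covered part of the lane (lane x = 92.5, z = 50 mm); axes as the lane's. From lane x = 20 to 165 mm clear guard strips (underside at z = 47, top at 50 mm) cover both sides and leave a slot 40 mm wide for the tote's grip tab: a tote cannot be put in from above there, only slid in.
- gate (a joint): Angle of the orange spring gate: 0 = shut across the lane; opens inwards (lane +x) only, to 1.75 rad. Upright hinge at lane x = 0, y = 40 mm; leaf 48 mm long, 32 high. Spring 0.05 N m shut, 0.15 open. A tote pushed at it opens it with about 5 to 10 N, holds it at about 1.3 rad while passing and frees it once the tote's centre is about 86 mm beyond the gate line (tail at 48 mm).
- gate_tip (a point): Upper corner of the free edge of the orange gate leaf (lane x = 0, y = -5, z = 45 mm when shut).
- stop: Sprung stop at the lane's far end: bracket 58 mm wide, 36 high, with a black rubber pad (40 x 28 mm) on a screw. Origin on the lane floor, centre line, lane x = 179 mm. The screw is set differently each time and not measured: the pad meets the tote's nose when the tote's centre is 95 to 135 mm beyond the gate line. It gives 1 mm per 5 N, at most 6 mm, and pushes back a few mm on release, which is fine.
- tote_grip (a point): Middle of the blue tote's grip tab, 72 mm above its underside, on its centre; axes as the tote's. The tab is 12 mm thick (along x), 26 mm wide (along y), its top 100 mm above the underside.
- tote: Blue plastic tote with brass fittings in it, 76 mm long (x), 54 wide (y), 38 high without the grip tab, 0.17 to 0.38 kg, alike at both ends, upright corners rounded. Origin at the centre of its underside, z up. Stands on the bench at the start.
- other_tote_grip (a point): Same point on the grey tote with steel parts, same size as the blue one; leave it alone. It stands 110 to 240 mm from the blue tote on either side.
- other_tote: The grey tote; origin at the centre of its underside.
- carton: Cardboard carton 70 x 90 x 60 mm, origin at the centre of its underside; leave it alone.
- jar: Clear jar with white cap, 60 mm across, 85 mm high, origin at the centre of its underside; leave it alone.
Mind the look-alikes: they are no part of the job. There is more than one size of the tote; the one meant has the size given above.

How it is judged (in metres and radians):
On the way, in this order (a step that is already met when the one before it is completed fails the run):
1. The tote stands low in the gateway and holds the gate open (more than 1.0 rad) (value of joint gate above 1 rad and x of tote in the frame of lane between 0 and 0.08 m and z of tote in the frame of lane below 0.016 m), for 0.1 s.
2. With the gate shut behind it, the tote is pressed against the stop with more than 6.5 N for 0.4 s (contact force between tote and stop above 6.5 N and value of joint gate below 0.1 rad), for 0.4 s.
At the end, for the whole second after the job is handed in: The gate is shut (under 0.08 rad) and the blue tote stands upright (within 0.1 rad) and at rest on the lane floor behind it: its centre 80 to 150 mm beyond the gate line, within 12 mm of the centre line (value of joint gate below 0.08 rad and x of tote in the frame of lane between 0.08 and 0.15 m and y of tote in the frame of lane between -0.012 and 0.012 m and z of tote in the frame of lane below 0.012 m and angle between tote's own z axis and vertical below 0.1 rad and linear speed of tote below 0.02 m/s); the robot touches nothing.
It fails at once if The tote presses the stop with more than 16 N (contact force between tote and stop above 16 N).
It fails at once if The tote is rammed against the lane (more than 60 N) (contact force between tote and lane above 60 N).
It fails at once if The grey tote is moved by more than 15 mm (distance of other_tote from where it was at the start of the episode above 0.015 m).
It fails at once if The carton is moved by more than 15 mm (distance of carton from where it was at the start of the episode above 0.015 m).
It fails at once if The jar is moved by more than 15 mm (distance of jar from where it was at the start of the episode above 0.015 m).
It also fails if it takes over 64 s, if anything falls off the work surface, if the arm or the gripper's body presses on something with over 40 N, if the wrist force passes 120 N, or if a joint passes its speed limit or range.

## Working session

There is one attempt and no reset: what is moved stays moved. The work goes in short steps, Python scripts to look and compute and a tool call to move; the robot and the scene stay as the last step left them, time stands still between calls to the robot, and variables do not carry over. Pictures are saved under pics/ and viewed, and the job is handed in when it is done.

Besides the shell and the picture viewer there is one more tool, called after ">>>" by a JSON object that holds its "api" and its "payload", one argument or row to a line. jog_arm: Moves the arm, as the interface text tells. Its arguments: {"type":"object","properties":{"steps":{"type":"array","items":{"type":"object","properties":{"turn":{"type":"array","items":{"type":"number"}},"dp":{"type":"array","items":{"type":"number"}},"claw":{"type":"number"}}}}},"required":["steps"]}

```bash
mkdir -p pics
cat > h.py <<'E'
import numpy as np, cv2
from workcell import ctrl
from scipy.spatial.transform import Rotation as R
def grab(name,fn):
    d=ctrl.get_image(name); cv2.imwrite(f'pics/{fn}.png',d['img'][:,:,::-1])
    np.savez(f'/tmp/{fn}.npz',**d); return d
def pts(d):
    z=d['range_z']; h,w=z.shape; f=h/2/np.tan(np.radians(d['fovy'])/2)
    u,v=np.meshgrid(np.arange(w),np.arange(h))
    P=np.stack([(u-d['cx'])*z/f,(v-d['cy'])*z/f,z],-1)
    M=np.linalg.inv(d['camera_from_world']); W=P@M[:3,:3].T+M[:3,3]; W[z==0]=np.nan
    return W
def proj(d,p):
    f=d['img'].shape[0]/2/np.tan(np.radians(d['fovy'])/2)
    c=d['camera_from_world']; c=c[:3,:3]@np.array(p)+c[:3,3]
    return c[0]/c[2]*f+d['cx'],c[1]/c[2]*f+d['cy']
E
python3 - <<'E'
from h import *
for n in('scene','top'):
    d=grab(n,n+'0'); print(n,d['fovy'],d['cx'],d['cy'],np.round(d['camera_from_world'],3).tolist())
o=ctrl.get_obs()
for k in o: print(k,np.round(o[k],3))
E
```

```text
scene 53.55291351392042 278.1375274654205 211.09911231706954 [[0.022, 1.0, -0.016, -3.73], [0.743, -0.027, -0.669, -336.649], [-0.669, 0.003, -0.743, 1498.525], [0.0, 0.0, 0.0, 1.0]]
top 46.349524654093955 279.3532458309914 201.60818179664662 [[-0.083, -0.997, 0.002, 17.966], [-0.974, 0.081, -0.212, 525.624], [0.211, -0.02, -0.977, 1068.926], [0.0, 0.0, 0.0, 1.0]]
t 0.1
qpos [-1.286  0.424  1.631  0.     1.089 -0.019]
qvel [ 0.001  0.001 -0.002  0.    -0.001 -0.   ]
joint_torque [-0.0000e+00 -5.4562e+01 -2.7432e+01  6.5000e-02  1.9000e-02 -0.0000e+00]
ee_pos [ 186.872 -595.881  221.985]
orientation [-1.337  0.983 -0.982]
ft_force [-0.182  0.874 -0.148]
moment [-0.034 -0.071 -0.021]
width 88.03
```

View pics/scene0.png

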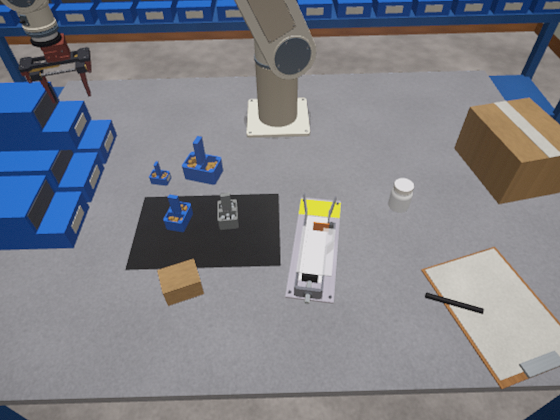

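View pics/top0.png

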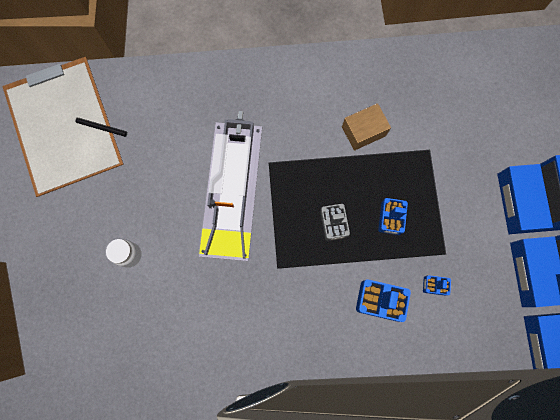

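The scene shows three blue totes. A medium one stands on the black mat (top ~395,215), with a large one (385,300) and a small one (437,286) near it. The grey tote is at (335,221), the lane runs from the yellow mouth (225,243) to the stop (238,137), and the gate is at ~(222,204). Next I measure them.

Run:
```python
from h import *
d=dict(np.load('/tmp/top0.npz')); W=pts(d); im=d['img'].astype(int)
print('table z',np.nanmedian(W[300:340,230:300,2]))
def blob(u0,u1,v0,v1,zl,zh):
    s=W[v0:v1,u0:u1]; m=(s[...,2]>zl)&(s[...,2]<zh); return s[m]
def rect(p,n):
    r=cv2.minAreaRect(p[:,:2].astype(np.float32)); print(n,len(p),'c',np.round(r[0],1),'size',np.round(r[1],1),'ang',round(r[2],2),'z',np.round(np.percentile(p[:,2],[5,50,95]),1))
for n,b in dict(blue=(372,418,188,245),grey=(312,360,195,248),big=(350,418,268,330),small=(418,458,268,302),carton=(335,400,95,155),jar=(98,142,232,275)).items():
    rect(blob(*b,8,130),n+' all'); 
    q=blob(*b,28,42); rect(q,n+' rim')
    q=blob(*b,90,130); 
    if len(q)>3: rect(q,n+' top')
# lane
hsv=cv2.cvtColor(d['img'],cv2.COLOR_RGB2HSV)
yel=(hsv[...,0]>22)&(hsv[...,0]<35)&(hsv[...,1]>150)&(hsv[...,2]>120); yel[:, :180]=0; yel[:,280:]=0
rect(W[yel],'yellow')
s=blob(185,275,105,275,3,60); rect(s,'lane')
org=(hsv[...,0]<15)&(hsv[...,1]>170)&(hsv[...,2]>90); org[:, :195]=0; org[:,260:]=0; org[:190]=0;org[225:]=0
v,u=np.where(org); print('orange',u.min(),u.max(),v.min(),v.max()); rect(W[org],'orange')
c=d['img'][100:275,180:280]; cv2.imwrite('pics/lane0.png',cv2.resize(c,None,fx=3.4,fy=3.4,interpolation=cv2.INTER_CUBIC)[:,:,::-1])
c=d['img'][170:330,300:460]; cv2.imwrite('pics/tot0.png',cv2.resize(c,None,fx=3.5,fy=3.5,interpolation=cv2.INTER_CUBIC)[:,:,::-1])
```

```text
table z -0.2758349435848686
blue all 859 c [ 480.8 -286.9] size [60.9 86.7] ang 75.33 z [16.  33.5 99. ]
blue rim 399 c [ 475.8 -289. ] size [55.4 77.7] ang 76.52 z [29.1 36.1 40.6]
blue top 76 c [ 475.8 -288.4] size [25.1 12.9] ang 75.86 z [ 92.2  99.1 102.1]
grey all 825 c [ 481.3 -166.2] size [90.2 87. ] ang 4.72 z [16.4 32.6 98.9]
grey rim 380 c [ 473.9 -150.8] size [78.  55.2] ang 4.19 z [29.  36.2 40.8]
grey top 73 c [ 473.6 -150.7] size [11.9 25.9] ang 4.98 z [ 94.5  99.5 101.8]
big all 1569 c [ 285.4 -239.3] size [106.   74.2] ang 72.15 z [22.2 44.2 86.5]
big rim 395 c [ 284.6 -236.9] size [101.5  71.6] ang 71.73 z [28.8 35.  41.2]
big top 72 c [ 286.7 -231.9] size [ 7.6 35.5] ang 83.07 z [ 93.4 110.  126.8]
small all 465 c [ 309.3 -369.4] size [57.1 39.1] ang 78.05 z [11.5 25.  70.6]
small rim 75 c [ 309.5 -369.3] size [54.9 38.4] ang 79.05 z [28.2 29.5 37.9]
carton all 1381 c [ 699.  -249.6] size [72.  91.5] ang 19.86 z [18.7 59.1 62.9]
carton rim 92 c [ 672.6 -240.6] size [109.8  52.8] ang 72.04 z [29.4 34.9 41.5]
jar all 762 c [438. 334.] size [56.1 55. ] ang 12.56 z [21.6 82.3 87.1]
jar rim 51 c [431.6 320.3] size [23.2 58.1] ang 64.31 z [28.6 33.9 40.6]
yellow 1042 c [448.  109.8] size [116.5  59.1] ang 80.03 z [ 2.4  6.  10.1]
lane 6740 c [584.6  94. ] size [222.5 421.2] ang 85.37 z [ 3.4  7.4 50.8]
orange 215 232 203 205
orange 19 c [535.  104.1] size [40.7  2.3] ang 82.21 z [17.9 36.2 43.9]
```

```bash
sleep 0
```

```text
(no output)
```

View pics/lane0.png

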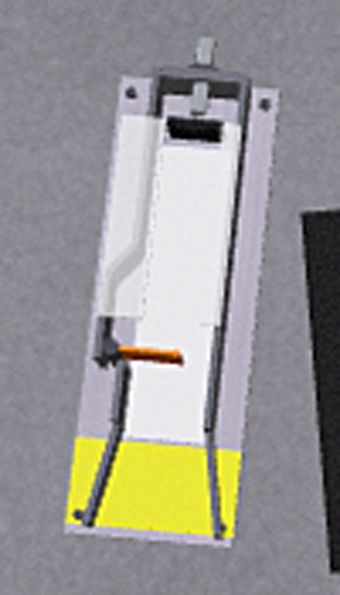

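View pics/tot0.png

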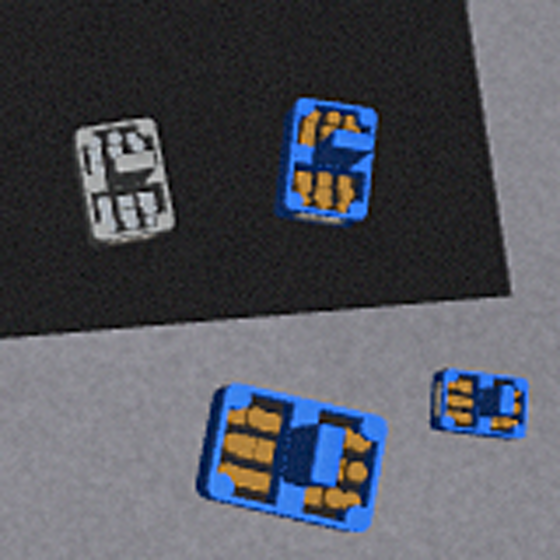

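The lane crop shows the plate corners at crop (122,75), (279,90), (65,533) and (232,546). The gate leaf is shut at (119–183, 354), and the wall bends at y≈430. The medium blue tote is at (328,160), and the grey one stands separately at (125,180).

Run:
```python
from h import *
from scipy.optimize import least_squares
d=dict(np.load('/tmp/top0.npz'))
def ray(u,v,z):
    f=210/np.tan(np.radians(d['fovy'])/2); M=np.linalg.inv(d['camera_from_world'])
    r=M[:3,:3]@np.array([(u-d['cx'])/f,(v-d['cy'])/f,1]); o=M[:3,3]; return o+r*(z-o[2])/r[2]
cr=lambda u,v:((u+.5)/3.4-.5+180,(v+.5)/3.4-.5+100)
P={}
for n,(u,v,z) in dict(TL=(122,75,6),TR=(279,90,6),BL=(65,533,6),BR=(232,546,6),yL=(75,437,6),yR=(241,450,6),gl=(119,352,47),gr=(183,358,45),bendL=(122,428,30),bendR=(208,432,30),stopL=(154,70,42),stopR=(249,80,42),padL=(168,128,6+30),padR=(222,131,36)).items():
    P[n]=ray(*cr(u,v),z)[:2]; print(n,np.round(P[n],1))
L=lambda a,b:np.linalg.norm(P[a]-P[b])
print('len',L('TL','BL'),L('TR','BR'),'w',L('TL','TR'),L('BL','BR'))
print('yaw',[np.degrees(np.arctan2(*(P[b]-P[a])[::-1])) for a,b in(('BL','TL'),('BR','TR'))],[np.degrees(np.arctan2(*(P[b]-P[a])[::-1]))-90 for a,b in(('TR','TL'),('BR','BL'),('gr','gl'))])
c=sum(P[k] for k in('TL','TR','BL','BR'))/4; yaw=np.mean([np.arctan2(*(P[b]-P[a])[::-1]) for a,b in(('BL','TL'),('BR','TR'))])
ex=np.array([np.cos(yaw),np.sin(yaw)]); ey=np.array([-ex[1],ex[0]])
for n in P: print(n,'rel centre',np.round((P[n]-c)@ex,1),np.round((P[n]-c)@ey,1))
print(c,np.degrees(yaw))
```

```text
TL [751.9 114.7]
TR [730.9   1.1]
BL [420.9 172.3]
BR [402.5  58.4]
yL [487.2 162.2]
yR [468.5  47.5]
gl [536.  123.6]
gr [528.7  80.6]
bendL [486.6 126.4]
bendR [478.9  68. ]
stopL [739.2  88.2]
stopR [726.2  21.6]
padL [697.4  81.4]
padR [692.   43.5]
len 335.9571753965703 333.34166624104614 w 115.46188312977488 115.45108072513263
yaw [np.float64(-9.883701671794583), np.float64(-9.885963438028147)] [np.float64(-10.481063577188195), np.float64(-9.183072581336376), np.float64(-9.667982174703411)]
TL rel centre 167.9 57.7
TR rel centre 166.7 -57.7
BL rel centre -168.0 57.7
BR rel centre -166.6 -57.7
yL rel centre -101.0 59.1
yR rel centre -99.7 -57.1
gl rel centre -46.3 29.4
gr rel centre -46.1 -14.1
bendL rel centre -95.5 23.7
bendR rel centre -93.0 -35.1
stopL rel centre 160.0 29.5
stopR rel centre 158.6 -38.4
padL rel centre 120.0 15.6
padR rel centre 121.2 -22.7
[576.54531294  86.62423556] -9.884832554911366
```

```bash
cat > ov.py <<'E'
from h import *
def overlay(d,org,yaw,yc,box,s,fn,bl=None):
    ex=np.array([np.cos(yaw),np.sin(yaw)]);ey=np.array([-ex[1],ex[0]])
    u0,v0,u1,v1=box
    im=cv2.resize(d['img'][v0:v1,u0:u1],None,fx=s,fy=s,interpolation=cv2.INTER_CUBIC)[:,:,::-1].copy()
    def px(p):
        w=np.array(org)+p[0]*ex+p[1]*ey; u,v=proj(d,[w[0],w[1],p[2]]); return (int((u+.5-u0)*s*8),int((v+.5-v0)*s*8))
    def ln(a,b,c): cv2.line(im,px(a),px(b),c,1,cv2.LINE_AA,3)
    g=(0,255,0)
    for sgn in(1,-1):
        ln((-120,sgn*42.5,30),(-50,sgn*29,30),g); ln((-50,sgn*29,44),(20,sgn*29,44),g)
        ln((20,sgn*20,50),(165,sgn*20,50),(255,0,255)); ln((165,sgn*29,44),(200,sgn*29,42),g)
    ln((0,40,45),(0,-5,45),(255,255,0)); 
    for a,b in(((-120,64),(215,64)),((215,64),(215,-52)),((215,-52),(-120,-52)),((-120,-52),(-120,64))): ln((*a,6),(*b,6),(0,0,255))
    ln((179,29,42),(179,-29,42),(255,0,0)); ln((20,20,50),(20,40,50),(255,0,255))
    cv2.imwrite(f'pics/{fn}.png',im)
E
cat > lane.py <<'E'
import numpy as np
yaw=np.radians(-9.88); ex=np.array([np.cos(yaw),np.sin(yaw)]);ey=np.array([-ex[1],ex[0]])
org=np.array([576.545,86.624])-47*ex-6*ey
E
python3 - <<'E'
from ov import *; import lane
print(lane.org)
d=dict(np.load('/tmp/top0.npz')); overlay(d,lane.org,lane.yaw,0,(190,105,280,265),3.7,'ovt1')
d=dict(np.load('/tmp/scene0.npz')); overlay(d,lane.org,lane.yaw,0,(280,190,350,305),5,'ovs1')
a=cv2.imread('pics/ovt1.png');b=cv2.imread('pics/ovs1.png');H=max(a.shape[0],b.shape[0])
p=lambda i:cv2.copyMakeBorder(i,0,H-i.shape[0],0,10,cv2.BORDER_CONSTANT)
cv2.imwrite('pics/ov1.png',np.hstack([p(a),p(b)]))
E
```

```text
[529.21253248  88.77748974]
```

View pics/ov1.png

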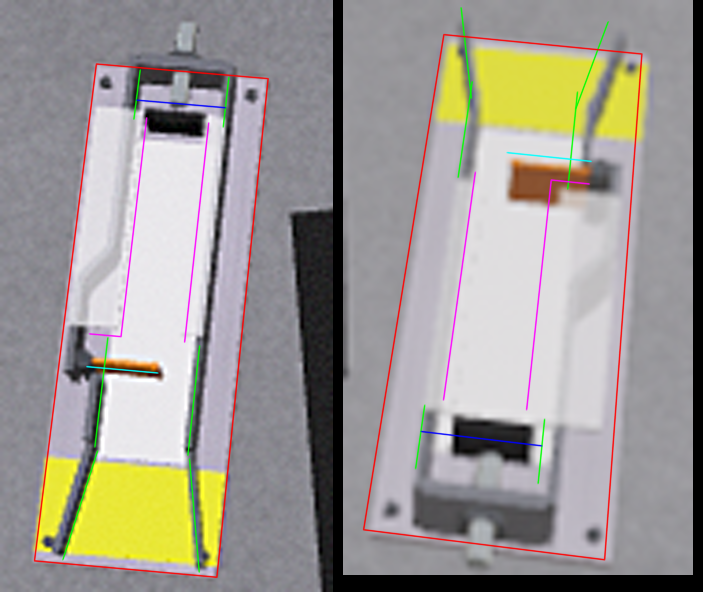

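Run:
```python
from h import *; import lane
for cam in('top','scene'):
    d=dict(np.load(f'/tmp/{cam}0.npz')); g=cv2.cvtColor(d['img'],cv2.COLOR_RGB2GRAY).astype(np.float32)
    ys=np.arange(-70,75.1,1.)
    def prof(xs,z):
        U=np.array([[proj(d,[*(lane.org+x*lane.ex+y*lane.ey),z]) for y in ys] for x in xs]).astype(np.float32)
        return cv2.remap(g,U[...,0],U[...,1],cv2.INTER_LINEAR).mean(0)
    def edges(p,lab):
        gr=np.gradient(cv2.GaussianBlur(p[None],(0,0),1)[0]); o=[]
        for i in range(1,len(gr)-1):
            if abs(gr[i])>4 and abs(gr[i])>=abs(gr[i-1]) and abs(gr[i])>abs(gr[i+1]): 
                a,b,c=abs(gr[i-1]),abs(gr[i]),abs(gr[i+1]); o.append((round(float(ys[i]+.5*(a-c)/(a-2*b+c)),1),int(gr[i])))
        print(cam,lab,o)
    for xs,l in((np.arange(-45,-8,1.),'x-45..-8'),(np.arange(172,205,1.),'172..205'),(np.arange(60,150,1.),'60..150')):
        for z in(6,44,50): edges(prof(xs,z),f'{l} z{z}')
    xx=np.arange(-130,225,1.)
    def px(ylist,z):
        U=np.array([[proj(d,[*(lane.org+x*lane.ex+y*lane.ey),z]) for x in xx] for y in ylist]).astype(np.float32)
        p=cv2.remap(g,U[...,0],U[...,1],cv2.INTER_LINEAR).mean(0); gr=np.gradient(cv2.GaussianBlur(p[None],(0,0),1)[0])
        return [(float(xx[i]),int(gr[i])) for i in range(1,len(gr)-1) if abs(gr[i])>5 and abs(gr[i])>=abs(gr[i-1]) and abs(gr[i])>abs(gr[i+1])]
    for z in(6,20,34,45): print(cam,'x edges centre z',z,px(np.arange(-4,12,1.),z))
    print(cam,'x edges y-46 z6',px(np.arange(-49,-44,1.),6),'y55',px(np.arange(52,58,1.),6))
```

```text
top x-45..-8 z6 [(-51.0, 13), (-31.5, -29), (-23.1, 33), (32.0, -44), (37.3, 18), (41.9, 16), (64.7, -10)]
top x-45..-8 z44 [(-53.7, 13), (-34.9, -32), (-26.5, 31), (26.6, -44), (31.8, 19), (36.5, 15), (58.1, -10)]
top x-45..-8 z50 [(-54.0, 14), (-35.3, -32), (-27.1, 32), (25.8, -44), (31.0, 19), (35.6, 15), (57.1, -10)]
top 172..205 z6 [(-51.2, 12), (-45.7, -6), (-37.4, 5), (-31.7, -33), (-27.2, 25), (-23.5, 11), (-13.2, -16), (11.2, 4), (27.0, 16), (31.9, -21), (37.2, 13), (42.0, 12), (52.1, -5), (58.7, 4), (64.3, -12)]
top 172..205 z44 [(-54.0, 12), (-48.6, -7), (-41.6, 6), (-35.0, -30), (-30.7, 12), (-3.6, 8), (6.1, -4), (26.2, -18), (31.5, 15), (36.3, 15), (46.3, -6), (52.9, 7), (58.0, -10)]
top 172..205 z50 [(-54.5, 10), (-49.0, -7), (-42.1, 6), (-35.5, -27), (-31.2, 11), (-4.3, 8), (5.2, -5), (25.4, -16), (30.6, 14), (35.3, 14), (45.3, -6), (51.9, 7), (56.9, -9)]
top 60..150 z6 [(-51.0, 12), (-31.7, -33), (-27.2, 38), (32.0, -9), (64.0, -13)]
top 60..150 z44 [(-53.7, 12), (-35.0, -34), (-30.7, 39), (26.6, -10), (31.7, 4), (57.5, -13)]
top 60..150 z50 [(-54.1, 12), (-35.5, -32)
[... 2071 characters left out ...]
), (-20.6, 5), (65.9, -7)]
scene x edges centre z 6 [(-117.0, 5), (-26.0, -15), (0.0, 19), (144.0, -36), (165.0, 20), (183.0, -7), (192.0, -8), (202.0, 8), (212.0, 5), (222.0, -5)]
scene x edges centre z 20 [(-104.0, 5), (-15.0, -15), (12.0, 18), (154.0, -36), (174.0, 20), (192.0, -7), (200.0, -8), (211.0, 7), (220.0, 6)]
scene x edges centre z 34 [(-91.0, 5), (-3.0, -14), (23.0, 18), (163.0, -37), (183.0, 21), (201.0, -7), (209.0, -8), (219.0, 7)]
scene x edges centre z 45 [(-80.0, 5), (7.0, -14), (32.0, 18), (170.0, -38), (190.0, 21), (207.0, -7), (215.0, -9)]
scene x edges y-46 z6 [(217.0, -9)] y55 [(-102.0, 7), (-33.0, -9), (-11.0, 9), (142.0, -7), (200.0, -10), (206.0, 9), (216.0, -11)]
```

Run:
```python
from h import *; import lane
for cam in('top','scene'):
    d=dict(np.load(f'/tmp/{cam}0.npz')); W=pts(d)
    near=np.linalg.norm(W[...,:2]-np.array([476,-288.7]),axis=-1)<60
    for lo,hi in((8,42),(28,42),(36,42),(60,130),(90,130)):
        p=W[near&(W[...,2]>lo)&(W[...,2]<hi)]; r=cv2.minAreaRect(p[:,:2].astype(np.float32))
        print(cam,lo,hi,len(p),np.round(r[0],1),np.round(r[1],1),round(r[2],1))
    m=near&(W[...,2]>8); v,u=np.where(m); print('px',u.min(),u.max(),v.min(),v.max())
d=dict(np.load('/tmp/scene0.npz'));c=d['img'][180:245,150:250]; cv2.imwrite('pics/tots.png',cv2.resize(c,None,fx=7,fy=7,interpolation=cv2.INTER_CUBIC)[:,:,::-1])
o=ctrl.get_obs(); print(np.round(R.from_rotvec(o['orientation']).as_matrix(),4).tolist())
```

```text
top 8 42 709 [ 480.8 -286.9] [60.9 86.7] 75.3
top 28 42 399 [ 475.8 -289. ] [55.4 77.7] 76.5
top 36 42 204 [ 476.1 -288.8] [54.5 77. ] 76.8
top 60 130 120 [ 475.9 -288.1] [25.7 12.9] 76.2
top 90 130 76 [ 475.8 -288.4] [25.1 12.9] 75.9
px 377 407 196 233
scene 8 42 505 [ 480.8 -285.1] [56.2 79.4] 75.6
scene 28 42 292 [ 480.3 -285.4] [56.2 78.7] 76.7
scene 36 42 125 [ 479.8 -285. ] [55.2 77.5] 75.3
scene 60 130 134 [ 481.4 -285.1] [25.5 15.5] 70.5
scene 90 130 48 [ 480.5 -284.4] [25.1 13.9] 73.0
px 164 192 195 230
[[0.2991, -0.0004, 0.9542], [-0.9542, 0.0013, 0.2991], [-0.0014, -1.0, 0.0001]]
```

View pics/tots.png

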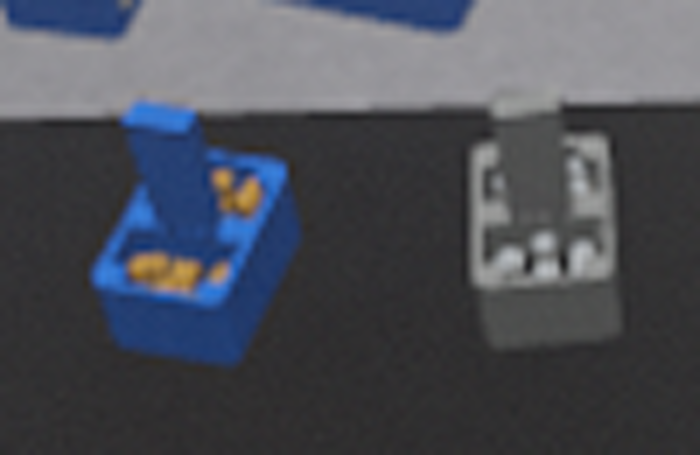

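>>> {"api": "jog_arm", "payload": {
  "steps": [
    {"dp": [0.3, 0.32, 0], "turn": [0, 0, 0.03], "claw": 1},
    {"dp": [0.6, 0.64, 0], "turn": [0, 0, 0.06], "claw": 1},
    {"dp": [0.92, 0.96, 0], "turn": [0, 0, 0.09], "claw": 1},
    {"dp": [0.92, 0.96, 0], "turn": [0, 0, 0.09], "claw": 1}
  ]
}}

```text
t: 0.43
ee_pos: [263.2, -514.9, 221.4]
orientation: [-1.43, 0.763, -0.759]
ft_force: [0.5, 0.5, 0.4]
width: 87.9
```

>>> {"api": "jog_arm", "payload": {
  "steps": [
    {"dp": [0.3, 0.32, 0], "turn": [0, 0, 0.03], "claw": 1},
    {"dp": [0.6, 0.64, 0], "turn": [0, 0, 0.06], "claw": 1},
    {"dp": [0.92, 0.96, 0], "turn": [0, 0, 0.09], "claw": 1},
    {"dp": [0.92, 0.96, 0], "turn": [0, 0, 0.09], "claw": 1}
  ]
}}

```text
t: 0.77
ee_pos: [339.4, -434.6, 221.1]
orientation: [-1.498, 0.54, -0.534]
ft_force: [0.2, 0.8, -0.2]
width: 88.1
```

>>> {"api": "jog_arm", "payload": {
  "steps": [
    {"dp": [0.3, 0.32, 0], "turn": [0, 0, 0.03], "claw": 1},
    {"dp": [0.6, 0.64, 0], "turn": [0, 0, 0.06], "claw": 1},
    {"dp": [0.92, 0.96, 0], "turn": [0, 0, 0.09], "claw": 1},
    {"dp": [0.92, 0.96, 0], "turn": [0, 0, 0.09], "claw": 1}
  ]
}}

```text
t: 1.1
ee_pos: [415.8, -355.0, 220.9]
orientation: [-1.543, 0.315, -0.309]
ft_force: [-0.2, 1.4, -0.6]
width: 87.9
```

>>> {"api": "jog_arm", "payload": {
  "steps": [
    {"dp": [0.3, 0.3, -0.2], "turn": [0, 0, 0.02], "claw": 1},
    {"dp": [0.6, 0.6, -0.4], "turn": [0, 0, 0.04], "claw": 1},
    {"dp": [0.78, 0.85, -0.7], "turn": [0, 0, 0.06], "claw": 1},
    {"dp": [0.78, 0.85, -0.9], "turn": [0, 0, 0.06], "claw": 1},
    {"dp": [0.78, 0.85, -0.9], "turn": [0, 0, 0.06], "claw": 1}
  ]
}}

```text
t: 1.52
ee_pos: [476.5, -285.8, 145.6]
orientation: [-1.557, 0.172, -0.157]
ft_force: [-1.2, -0.1, -1.1]
width: 87.9
```

Run:
```python
from h import *
o=ctrl.get_obs(); M=R.from_rotvec(o['orientation']).as_matrix(); print(np.round(o['ee_pos'],1),np.degrees(np.arctan2(M[1,0],M[0,0])),np.round(M,3).tolist(),o['ft_force'])
for n in('top','scene'):
    d=grab(n,n+'1')
    u,v=map(int,proj(d,[478,-287,100])); c=d['img'][v-50:v+50,max(0,u-60):u+60]; cv2.imwrite(f'pics/{n}1c.png',cv2.resize(c,None,fx=4,fy=4,interpolation=cv2.INTER_CUBIC)[:,:,::-1])
a=cv2.imread('pics/top1c.png');b=cv2.imread('pics/scene1c.png'); cv2.imwrite('pics/c1.png',np.vstack([a,b])[:, :480]) if a.shape==b.shape else print(a.shape,b.shape)
```

```text
[ 476.5 -285.8  145.6] -11.986683031181022 [[0.978, -0.009, 0.208], [-0.208, 0.009, 0.978], [-0.01, -1.0, 0.007]] [-1.21596759 -0.11320272 -1.11188838]
```

View pics/c1.png

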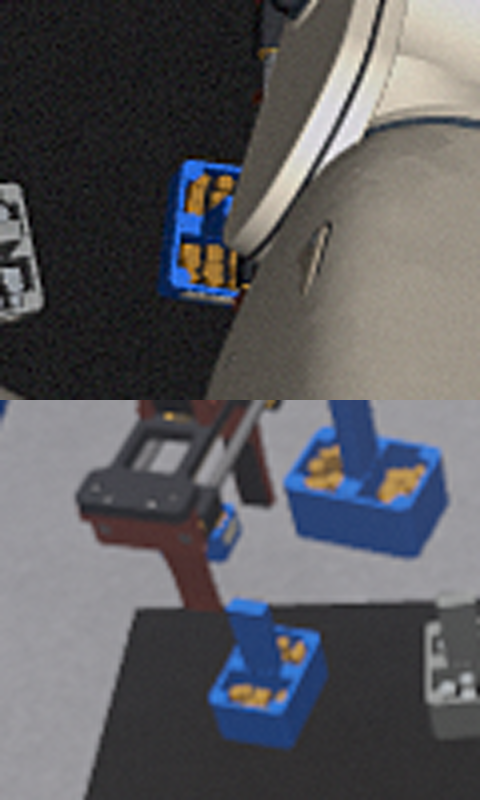

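```bash
cat >> h.py <<'E'
def goto(p,yawdeg):
    o=ctrl.get_obs(); y=np.radians(yawdeg); c,s=np.cos(y),np.sin(y)
    T=np.array([[c,0,-s],[s,0,c],[0,-1,0]],float)
    Rc=R.from_rotvec(o['orientation']); rv=(R.from_matrix(T)*Rc.inv()).as_rotvec()
    print('t',round(o['t'],2),'pos',np.round(o['ee_pos'],2),'F',np.round(o['ft_force'],2),'M',np.round(o['moment'],2),'w',round(o['width'],1))
    print('dp',np.round((np.array(p)-o['ee_pos'])/80,4),'turn',np.round(rv/np.pi,4))
E
python3 -c "
from h import *
goto([478,-287,53],-13.8)"
```

```text
t 1.62 pos [ 477.55 -287.74  148.65] F [0.13 0.68 0.44] M [-0.05 -0.07  0.07] w 87.8
dp [ 0.0056  0.0092 -1.1956] turn [-0.002  -0.0015 -0.0095]
```

>>> {"api": "jog_arm", "payload": {
  "steps": [
    {"dp": [0.006, 0.009, -0.3], "turn": [-0.002, -0.0015, -0.0095], "claw": 1},
    {"dp": [0.006, 0.009, -0.6], "turn": [-0.002, -0.0015, -0.0095], "claw": 1},
    {"dp": [0.006, 0.009, -0.8], "turn": [-0.002, -0.0015, -0.0095], "claw": 1},
    {"dp": [0.006, 0.009, -0.8], "turn": [-0.002, -0.0015, -0.0095], "claw": 1}
  ]
}}

```text
t: 1.95
ee_pos: [476.3, -287.7, 83.2]
orientation: [-1.561, 0.193, -0.189]
ft_force: [-0.5, -0.4, -0.3]
width: 87.9
```

```bash
python3 -c "
from h import *
d=grab('scene','scene2'); c=d['img'][130:250,130:250]; cv2.imwrite('pics/c2.png',cv2.resize(c,None,fx=5,fy=5,interpolation=cv2.INTER_CUBIC)[:,:,::-1])
goto([478,-287,53],-13.8)"
```

```text
t 2.0 pos [ 477.18 -288.02   84.63] F [-0.59 -0.51  0.13] M [ 0.01 -0.07 -0.01] w 87.7
dp [ 0.0102  0.0128 -0.3954] turn [-0.0001 -0.0004  0.0008]
```

View pics/c2.png

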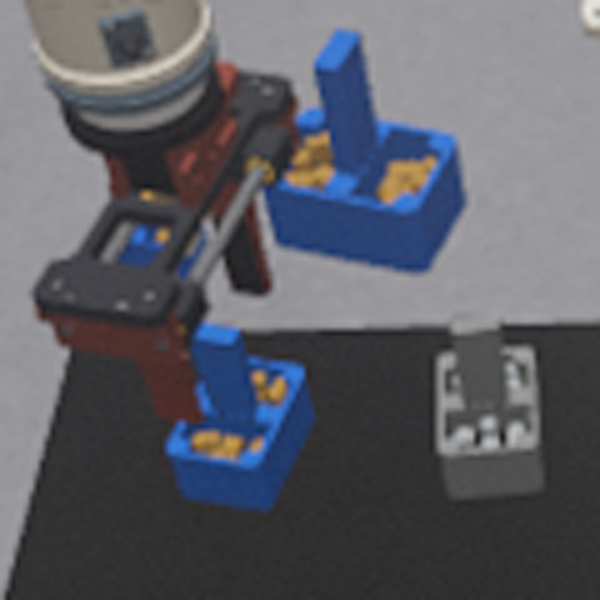

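```bash
python3 -c "
from h import *
d=dict(np.load('/tmp/scene2.npz'))
ex=np.array([.971,-.238,0]);p=np.array([477.2,-288,84.6])
for s in(44,50,57):
  for w in(-10,10): print(s,w,[round((x-130)*5) for x in proj(d,p+ex*s+np.array([.238,.971,0])*w)])
W=pts(d)
# finger points
m=(W[...,0]>500)&(W[...,0]<560)&(W[...,2]>80)&(W[...,2]<130)&(abs(W[...,1]+300)<40); q=W[m]; h=d['img'][m]
k=(h[:,0]>h[:,2]+15); q=q[k]; print(len(q),np.round(q.mean(0),1), np.round(np.percentile((q-p)@np.array([.238,.971,0]),[3,50,97]),1),np.round(np.percentile((q-p)@ex,[3,50,97]),1),q[:,2].min())
t=(W[...,2]>60)&(np.linalg.norm(W[...,:2]-np.array([480,-285]),axis=-1)<18)&(W[...,2]<104); b=d['img'][t]; k=b[:,2].astype(int)>b[:,0].astype(int)+40; print(k.sum(),np.round(np.percentile((W[t][k]-p)@np.array([.238,.971,0]),[3,50,97]),1),np.round(np.percentile((W[t][k]-p)@ex,[3,50,97]),1))
"
```

```text
44 -10 [164, 405]
44 10 [200, 411]
50 -10 [159, 413]
50 10 [195, 419]
57 -10 [154, 423]
57 10 [190, 429]
95 [ 530.2 -297.6  109.6] [-8.9  3.5 13.9] [49.4 53.8 56.9] 84.81686836359859
123 [-7.3  6.9 16.6] [-1.8  6.3  9. ]
```

>>> {"api": "jog_arm", "payload": {
  "steps": [
    {"dp": [0.016, 0.025, -0.2], "turn": [0, 0, 0], "claw": 1},
    {"dp": [0.016, 0.025, -0.39], "turn": [0, 0, 0], "claw": 1},
    {"dp": [0.016, 0.025, -0.39], "turn": [0, 0, 0], "claw": 1},
    {"dp": [0.016, 0.025, -0.39], "turn": [0, 0, 0], "claw": 1},
    {"dp": [0.016, 0.025, -0.39], "turn": [0, 0, 0], "claw": 1}
  ]
}}

```text
t: 2.42
ee_pos: [479.3, -287.0, 55.1]
orientation: [-1.563, 0.191, -0.192]
ft_force: [0.1, -0.6, -0.6]
width: 87.4
```

>>> {"api": "jog_arm", "payload": {
  "steps": [
    {"dp": [0, 0, 0], "turn": [0, 0, 0], "claw": 0},
    {"dp": [0, 0, 0], "turn": [0, 0, 0], "claw": 0},
    {"dp": [0, 0, 0], "turn": [0, 0, 0], "claw": 0},
    {"dp": [0, 0, 0], "turn": [0, 0, 0], "claw": 0},
    {"dp": [0, 0, 0], "turn": [0, 0, 0], "claw": 0},
    {"dp": [0, 0, 0], "turn": [0, 0, 0], "claw": 0},
    {"dp": [0, 0, 0], "turn": [0, 0, 0], "claw": 0},
    {"dp": [0, 0, 0], "turn": [0, 0, 0], "claw": 0},
    {"dp": [0, 0, 0], "turn": [0, 0, 0], "claw": 0},
    {"dp": [0, 0, 0], "turn": [0, 0, 0], "claw": 0}
  ]
}}

```text
t: 3.25
ee_pos: [479.3, -287.0, 55.1]
orientation: [-1.563, 0.191, -0.192]
ft_force: [-0.0, -0.2, 0.1]
width: 24.7
```

```bash
python3 -c "
from h import *
d=grab('scene','scene3'); c=d['img'][130:250,130:250]; cv2.imwrite('pics/c3.png',cv2.resize(c,None,fx=5,fy=5,interpolation=cv2.INTER_CUBIC)[:,:,::-1])
goto([478,-287,183],-13.8)"
```

```text
t 3.3 pos [ 479.25 -286.96   55.04] F [-0.09  0.36 -0.91] M [-0.06  0.   -0.01] w 20.2
dp [-1.5600e-02 -5.0000e-04  1.5995e+00] turn [0.0002 0.0002 0.001 ]
```

View pics/c3.png

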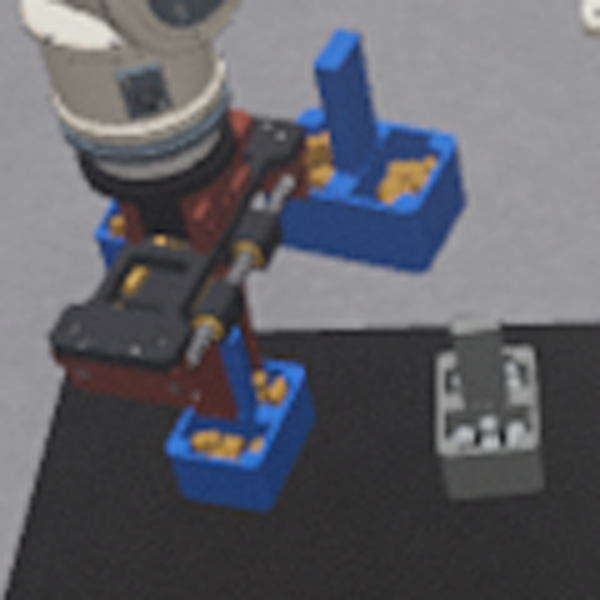

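>>> {"api": "jog_arm", "payload": {
  "steps": [
    {"dp": [0.006, 0.026, -0.02], "turn": [0, 0, 0.001], "claw": 0.25},
    {"dp": [0.006, 0.026, -0.02], "turn": [0, 0, 0.001], "claw": 0.25},
    {"dp": [0.006, 0.026, -0.02], "turn": [0, 0, 0.001], "claw": 0.25},
    {"dp": [0.006, 0.026, -0.02], "turn": [0, 0, 0.001], "claw": 0},
    {"dp": [0.006, 0.026, -0.02], "turn": [0, 0, 0.001], "claw": 0},
    {"dp": [0.006, 0.026, -0.02], "turn": [0, 0, 0.001], "claw": 0},
    {"dp": [0.006, 0.026, -0.02], "turn": [0, 0, 0.001], "claw": 0},
    {"dp": [0.006, 0.026, -0.02], "turn": [0, 0, 0.001], "claw": 0},
    {"dp": [0.006, 0.026, -0.02], "turn": [0, 0, 0.001], "claw": 0}
  ]
}}

```text
t: 4.05
ee_pos: [479.5, -284.7, 53.4]
orientation: [-1.563, 0.189, -0.189]
ft_force: [-0.4, 0.9, 0.5]
width: 11.9
```

```bash
python3 -c "
from h import *
goto([478,-287,183],-13.8)"
```

```text
t 4.05 pos [ 479.53 -284.75   53.43] F [-0.35  0.88  0.48] M [0.09 0.23 0.  ] w 11.9
dp [-0.0192 -0.0281  1.6196] turn [ 0.0002  0.0001 -0.    ]
```

>>> {"api": "jog_arm", "payload": {
  "steps": [
    {"dp": [0, 0, 0.2], "turn": [0, 0, 0], "claw": 0},
    {"dp": [0, 0, 0.5], "turn": [0, 0, 0], "claw": 0},
    {"dp": [0, 0, 0.8], "turn": [0, 0, 0], "claw": 0},
    {"dp": [0, 0, 0.95], "turn": [0, 0, 0], "claw": 0},
    {"dp": [0, 0, 0.95], "turn": [0, 0, 0], "claw": 0}
  ]
}}

```text
t: 4.47
ee_pos: [481.2, -285.8, 131.9]
orientation: [-1.565, 0.185, -0.193]
ft_force: [0.6, -0.1, -2.8]
width: 11.7
```

>>> {"api": "jog_arm", "payload": {
  "steps": [
    {"dp": [0, 0, 0.2], "turn": [0, 0, 0], "claw": 0},
    {"dp": [0, 0, 0.5], "turn": [0, 0, 0], "claw": 0},
    {"dp": [0, 0, 0.7], "turn": [0, 0, 0], "claw": 0},
    {"dp": [0, 0, 0.7], "turn": [0, 0, 0], "claw": 0},
    {"dp": [0, 0, 0.7], "turn": [0, 0, 0], "claw": 0}
  ]
}}

```text
t: 4.88
ee_pos: [481.1, -285.8, 187.2]
orientation: [-1.565, 0.185, -0.193]
ft_force: [-0.4, 0.1, -3.9]
width: 11.8
```

>>> {"api": "jog_arm", "payload": {
  "steps": [
    {"dp": [0, 0.25, 0], "turn": [0, 0, 0], "claw": 0},
    {"dp": [-0.05, 0.6, 0], "turn": [0, 0, 0], "claw": 0},
    {"dp": [-0.08, 0.98, 0], "turn": [0, 0, 0], "claw": 0},
    {"dp": [-0.08, 0.98, 0], "turn": [0, 0, 0], "claw": 0}
  ]
}}

```text
t: 5.22
ee_pos: [471.8, -202.9, 184.3]
orientation: [-1.562, 0.189, -0.187]
ft_force: [-0.3, 0.5, -3.4]
width: 11.6
```

>>> {"api": "jog_arm", "payload": {
  "steps": [
    {"dp": [0, 0.33, 0], "turn": [0, 0, 0], "claw": 0},
    {"dp": [-0.05, 0.66, 0], "turn": [0, 0, 0], "claw": 0},
    {"dp": [-0.08, 0.98, 0], "turn": [0, 0, 0], "claw": 0},
    {"dp": [-0.08, 0.98, 0], "turn": [0, 0, 0], "claw": 0}
  ]
}}

```text
t: 5.55
ee_pos: [463.1, -121.2, 182.1]
orientation: [-1.56, 0.191, -0.182]
ft_force: [-0.8, 0.5, -3.3]
width: 12.0
```

>>> {"api": "jog_arm", "payload": {
  "steps": [
    {"dp": [0, 0.33, 0], "turn": [0, 0, 0], "claw": 0},
    {"dp": [-0.05, 0.66, 0], "turn": [0, 0, 0], "claw": 0},
    {"dp": [-0.08, 0.98, 0], "turn": [0, 0, 0], "claw": 0},
    {"dp": [-0.08, 0.98, 0], "turn": [0, 0, 0], "claw": 0}
  ]
}}

```text
t: 5.88
ee_pos: [455.3, -40.3, 180.6]
orientation: [-1.56, 0.192, -0.177]
ft_force: [0.2, 0.1, -2.8]
width: 11.9
```

>>> {"api": "jog_arm", "payload": {
  "steps": [
    {"dp": [0, 0.33, 0], "turn": [0, 0, 0], "claw": 0},
    {"dp": [-0.05, 0.66, 0], "turn": [0, 0, 0], "claw": 0},
    {"dp": [-0.08, 0.98, 0], "turn": [0, 0, 0], "claw": 0},
    {"dp": [-0.08, 0.98, 0], "turn": [0, 0, 0], "claw": 0}
  ]
}}

```text
t: 6.22
ee_pos: [448.2, 40.1, 179.4]
orientation: [-1.56, 0.192, -0.174]
ft_force: [-0.1, -1.4, -3.3]
width: 11.8
```

```bash
python3 -c "
from h import *
goto([454,109,150],-9.9)"
```

```text
t 6.22 pos [448.2   40.11 179.37] F [-0.07 -1.37 -3.28] M [-0.03 -0.09  0.01] w 11.8
dp [ 0.0726  0.8611 -0.3672] turn [-0.0014 -0.0034  0.0192]
```

>>> {"api": "jog_arm", "payload": {
  "steps": [
    {"dp": [0.03, 0.3, -0.1], "turn": [0, 0, 0.01], "claw": 0},
    {"dp": [0.05, 0.6, -0.2], "turn": [0, -0.002, 0.019], "claw": 0},
    {"dp": [0.072, 0.861, -0.367], "turn": [-0.0014, -0.0034, 0.0192], "claw": 0},
    {"dp": [0.072, 0.861, -0.367], "turn": [-0.0014, -0.0034, 0.0192], "claw": 0},
    {"dp": [0.072, 0.861, -0.367], "turn": [-0.0014, -0.0034, 0.0192], "claw": 0},
    {"dp": [0.072, 0.861, -0.367], "turn": [-0.0014, -0.0034, 0.0192], "claw": 0}
  ]
}}

```text
t: 6.72
ee_pos: [454.0, 108.0, 149.5]
orientation: [-1.567, 0.136, -0.135]
ft_force: [-0.5, -0.1, -2.2]
width: 11.8
```

Run:
```python
from h import *
import lane
goto([454,109,100],-9.9)
o=ctrl.get_obs();p=o['ee_pos']
for n in('top','scene'):
    d=grab(n,n+'4'); W=pts(d); hsv=cv2.cvtColor(d['img'],cv2.COLOR_RGB2HSV)
    q=W-p; X=q[...,:2]@lane.ex; Y=q[...,:2]@lane.ey
    m=(abs(X)<55)&(abs(Y)<45)&(q[...,2]>-60)&(q[...,2]<-5)&(hsv[...,0]>100)&(hsv[...,0]<125)&(hsv[...,1]>100)
    pp=np.stack([X[m],Y[m]],1).astype(np.float32); r=cv2.minAreaRect(pp); print(n,m.sum(),np.round(r,1) if 0 else r, np.percentile(pp,[1,99],axis=0), np.percentile(q[m][:,2],[2,98]))
d=dict(np.load('/tmp/scene4.npz')); c=d['img'][130:310,240:400]; cv2.imwrite('pics/c4s.png',cv2.resize(c,None,fx=3.3,fy=3.3,interpolation=cv2.INTER_CUBIC)[:,:,::-1])
d=dict(np.load('/tmp/top4.npz')); c=d['img'][100:280,170:290]; cv2.imwrite('pics/c4t.png',cv2.resize(c,None,fx=3.3,fy=3.3,interpolation=cv2.INTER_CUBIC)[:,:,::-1])
a=cv2.imread('pics/c4t.png');b=cv2.imread('pics/c4s.png');cv2.imwrite('pics/c4.png',np.hstack([a,b])[:,:800])
```

```text
t 6.72 pos [453.95 108.   149.49] F [-0.54 -0.08 -2.16] M [-0.03 -0.04  0.02] w 11.8
dp [ 6.000e-04  1.250e-02 -6.186e-01] turn [ 0.0002 -0.0004 -0.    ]Traceback (most recent call last):
  File "<stdin>", line 9, in <module>
    return _quantile_unchecked(
        a, q, axis, out, overwrite_input, method, keepdims, weights)
    return _ureduce(a,
                    func=_quantile_ureduce_func,
    ...<5 lines>...
                    overwrite_input=overwrite_input,
                    method=method)
    r = func(a, **kwargs)
    result = _quantile(arr,
                       quantiles=q,
    ...<2 lines>...
                       out=out,
                       weights=wgt)
    slices_having_nans = np.isnan(arr[-1, ...])
                                  ~~~^^^^^^^^^
IndexError: index -1 is out of bounds for axis 0 with size 0
```

Run:
```python
from h import *
import lane
p=np.array([453.95,108,149.5])
d=grab('scene','scene4')
for n in('scene',):
    W=pts(d); hsv=cv2.cvtColor(d['img'],cv2.COLOR_RGB2HSV)
    q=W-p; X=q[...,:2]@lane.ex; Y=q[...,:2]@lane.ey
    m=(abs(X)<60)&(abs(Y)<45)&(q[...,2]>-70)&(q[...,2]<-5)&(hsv[...,0]>100)&(hsv[...,0]<125)&(hsv[...,1]>100)
    pp=np.stack([X[m],Y[m]],1).astype(np.float32); r=cv2.minAreaRect(pp); print(n,m.sum(),r, np.percentile(pp,[1,99],axis=0), np.percentile(q[m][:,2],[2,98]))
    mm=m&(q[...,2]>-22); pp=np.stack([X[mm],Y[mm]],1).astype(np.float32);print('rim',cv2.minAreaRect(pp))
a=dict(np.load('/tmp/top4.npz'))['img'][100:280,170:290];b=d['img'][130:310,250:370]
cv2.imwrite('pics/c4.png',cv2.resize(np.hstack([a,b]),None,fx=3.3,fy=3.3,interpolation=cv2.INTER_CUBIC)[:,:,::-1])
```

```text
scene 387 ((8.91143798828125, -1.7118759155273438), (52.6218376159668, 69.75521850585938), 89.99525451660156) [[-25.31672333 -27.61936378]
 [ 42.57415489  23.85069065]] [-48.38994289 -10.05688244]
rim ((8.41075325012207, -1.6958599090576172), (68.6251220703125, 52.621917724609375), 0.1617508828639984)
```

View pics/c4.png

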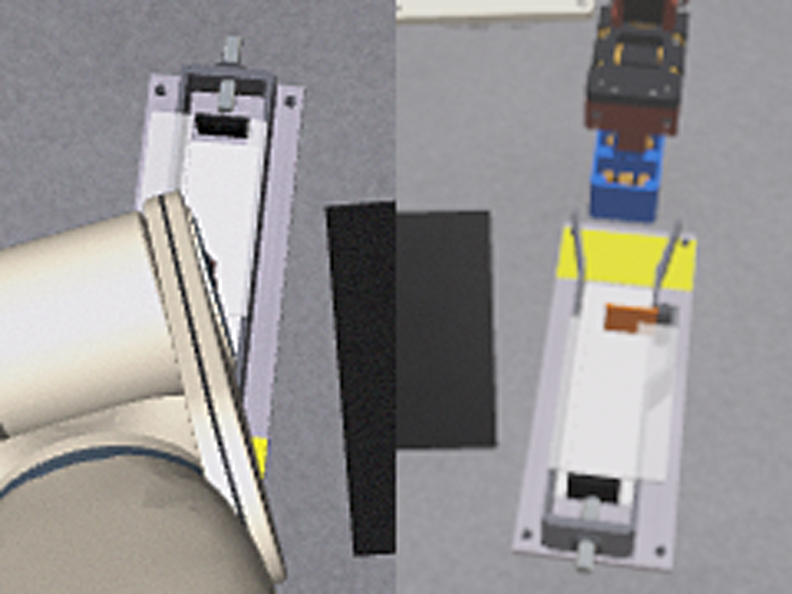

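The top view is blocked by the arm. The scene view shows the blue tote held upright above the yellow mouth at (628,205), about 2 mm right of the lane's centre line. I'll back off to about lane x −90, shift slightly left and lower.

>>> {"api": "jog_arm", "payload": {
  "steps": [
    {"dp": [-0.156, 0.05, -0.1], "turn": [0, 0, 0], "claw": 0},
    {"dp": [-0.156, 0.05, -0.3], "turn": [0, 0, 0], "claw": 0},
    {"dp": [-0.156, 0.05, -0.6], "turn": [0, 0, 0], "claw": 0},
    {"dp": [-0.156, 0.05, -0.85], "turn": [0, 0, 0], "claw": 0},
    {"dp": [-0.156, 0.05, -0.95], "turn": [0, 0, 0], "claw": 0},
    {"dp": [-0.156, 0.05, -0.95], "turn": [0, 0, 0], "claw": 0},
    {"dp": [-0.156, 0.05, -0.95], "turn": [0, 0, 0], "claw": 0}
  ]
}}

```text
t: 7.4
ee_pos: [442.1, 111.4, 74.4]
orientation: [-1.567, 0.137, -0.137]
ft_force: [0.2, -0.4, -2.0]
width: 12.0
```

```bash
cat > see.py <<'E'
from h import *
import lane,sys
k=sys.argv[1]
o=ctrl.get_obs();p=o['ee_pos']; r=p[:2]-lane.org; print('TCP lane x',r@lane.ex,'y',r@lane.ey)
goto(p,-9.88)
d=grab('scene','scene'+k)
W=pts(d); hsv=cv2.cvtColor(d['img'],cv2.COLOR_RGB2HSV)
q=W-p; X=q[...,:2]@lane.ex; Y=q[...,:2]@lane.ey
m=(abs(X)<60)&(abs(Y)<45)&(q[...,2]>-70)&(q[...,2]<-5)&(hsv[...,0]>100)&(hsv[...,0]<125)&(hsv[...,1]>100)
m[:,:250]=0
pp=np.stack([X[m],Y[m]],1).astype(np.float32); print('tote rel TCP',np.round(np.percentile(pp,[1,99],axis=0),1).tolist(), 'z',np.percentile(q[m][:,2],[2,98]))
u,v=map(int,proj(d,p)); v=max(v,50); c=d['img'][v-50:v+70,u-60:u+60]
cv2.imwrite(f'pics/c{k}.png',cv2.resize(c,None,fx=5,fy=5,interpolation=cv2.INTER_CUBIC)[:,:,::-1])
E
python3 see.py 5
```

```text
TCP lane x -89.70652472357561 y 7.364867732683328
t 7.4 pos [442.1  111.43  74.43] F [ 0.18 -0.39 -2.01] M [ 0.01 -0.07  0.02] w 12.0
dp [0. 0. 0.] turn [0.0001 0.     0.0007]
tote rel TCP [[-24.5, -27.4], [42.1, 23.8]] z [-48.50472287 -10.26261784]
```

View pics/c5.png

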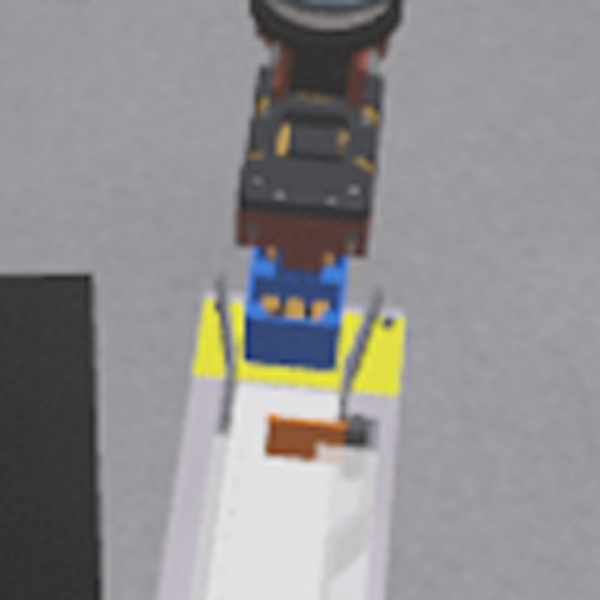

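>>> {"api": "jog_arm", "payload": {
  "steps": [
    {"dp": [0.001, 0.006, -0.05], "turn": [0, 0, 0.0007], "claw": 0},
    {"dp": [0.001, 0.006, -0.1], "turn": [0, 0, 0.0007], "claw": 0},
    {"dp": [0.001, 0.006, -0.15], "turn": [0, 0, 0.0007], "claw": 0},
    {"dp": [0.001, 0.006, -0.17], "turn": [0, 0, 0.0007], "claw": 0},
    {"dp": [0.001, 0.006, -0.17], "turn": [0, 0, 0.0007], "claw": 0},
    {"dp": [0.001, 0.006, -0.17], "turn": [0, 0, 0.0007], "claw": 0}
  ]
}}

```text
t: 7.95
ee_pos: [442.5, 112.1, 61.2]
orientation: [-1.567, 0.135, -0.136]
ft_force: [-0.2, -0.4, -2.7]
width: 11.8
```

```bash
python3 see.py 6
```

```text
TCP lane x -89.4116106083661 y 8.149517302770075
t 7.95 pos [442.53 112.15  61.17] F [-0.24 -0.43 -2.65] M [-0.07 -0.03 -0.03] w 11.8
dp [0. 0. 0.] turn [ 0.      0.0003 -0.0001]
tote rel TCP [[-24.7, -27.4], [42.3, 22.8]] z [-49.17623864 -11.13837873]
```

View pics/c6.png

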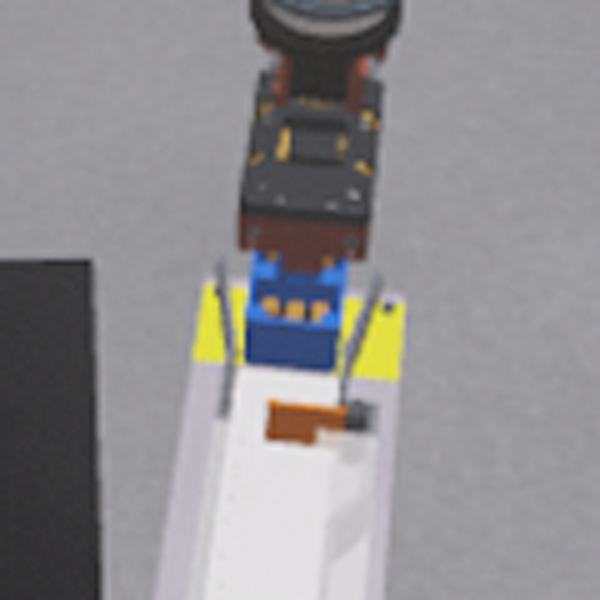

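>>> {"api": "jog_arm", "payload": {
  "steps": [
    {"dp": [0, 0, -0.012], "turn": [0, 0, 0], "claw": 0},
    {"dp": [0, 0, -0.024], "turn": [0, 0, 0], "claw": 0},
    {"dp": [0, 0, -0.024], "turn": [0, 0, 0], "claw": 0},
    {"dp": [0, 0, -0.024], "turn": [0, 0, 0], "claw": 0}
  ]
}}

```text
t: 8.33
ee_pos: [442.8, 112.2, 59.5]
orientation: [-1.566, 0.134, -0.136]
ft_force: [0.4, -0.1, -0.9]
width: 12.2
```

>>> {"api": "jog_arm", "payload": {
  "steps": [
    {"dp": [0.041, -0.007, 0], "turn": [0, 0, 0], "claw": 0},
    {"dp": [0.082, -0.014, 0], "turn": [0, 0, 0], "claw": 0},
    {"dp": [0.123, -0.021, 0], "turn": [0, 0, 0], "claw": 0},
    {"dp": [0.164, -0.028, 0], "turn": [0, 0, 0], "claw": 0},
    {"dp": [0.164, -0.028, 0], "turn": [0, 0, 0], "claw": 0}
  ]
}}

```text
t: 8.75
ee_pos: [457.0, 109.9, 59.5]
orientation: [-1.566, 0.133, -0.137]
ft_force: [0.2, 0.3, -2.7]
width: 11.7
```

```bash
python3 see.py 7
```

```text
TCP lane x -74.76919098177329 y 8.466038731499857
t 8.75 pos [457.   109.95  59.5 ] F [ 0.15  0.32 -2.68] M [-0.05 -0.1   0.01] w 11.7
dp [0. 0. 0.] turn [-0.0001  0.0008  0.    ]
tote rel TCP [[-22.7, -27.3], [42.3, 23.0]] z [-47.76358777  -9.65764605]
```

View pics/c7.png

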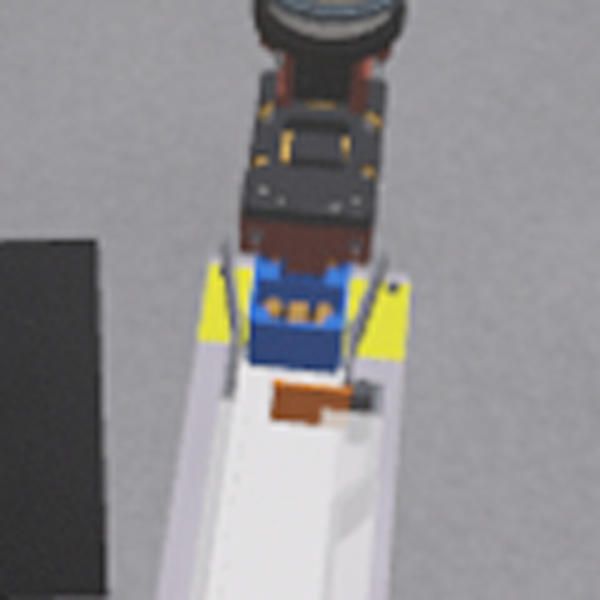

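>>> {"api": "jog_arm", "payload": {
  "steps": [
    {"dp": [0.049, -0.009, -0.004], "turn": [0, 0, 0], "claw": 0},
    {"dp": [0.098, -0.017, -0.006], "turn": [0, 0, 0], "claw": 0},
    {"dp": [0.148, -0.026, -0.006], "turn": [0, 0, 0], "claw": 0},
    {"dp": [0.197, -0.034, -0.006], "turn": [0, 0, 0], "claw": 0},
    {"dp": [0.246, -0.043, -0.006], "turn": [0, 0, 0], "claw": 0},
    {"dp": [0.246, -0.043, -0.006], "turn": [0, 0, 0], "claw": 0}
  ]
}}

```text
t: 9.3
ee_pos: [477.2, 106.5, 59.4]
orientation: [-1.566, 0.133, -0.138]
ft_force: [0.3, -1.3, 5.6]
width: 11.6
```

```bash
python3 see.py 8
```

```text
TCP lane x -54.238700702477516 y 8.568734771991986
t 9.3 pos [477.25 106.53  59.45] F [ 0.28 -1.35  5.57] M [-0.08  0.14  0.  ] w 11.6
dp [0. 0. 0.] turn [-0.0001  0.0011  0.0001]
tote rel TCP [[-20.4, -27.2], [41.4, 22.6]] z [-44.08292229 -10.38298892]
```

View pics/c8.png

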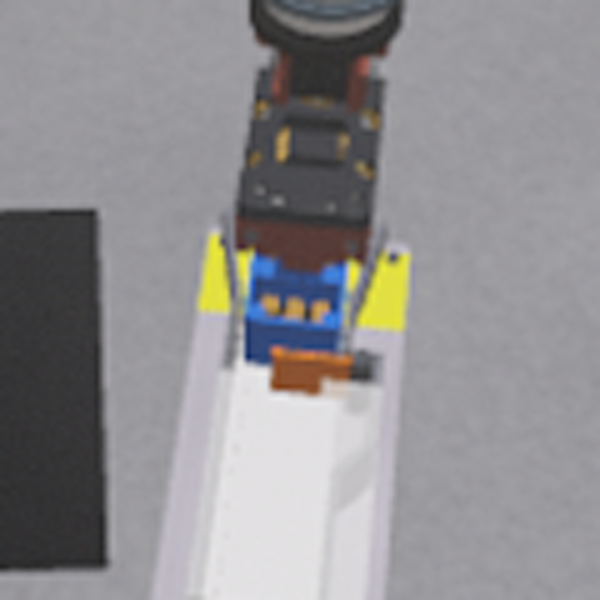

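>>> {"api": "jog_arm", "payload": {
  "steps": [
    {"dp": [0.049, -0.009, 0.002], "turn": [0, 0, 0], "claw": 0},
    {"dp": [0.098, -0.017, 0.003], "turn": [0, 0, 0], "claw": 0},
    {"dp": [0.148, -0.026, 0.003], "turn": [0, 0, 0], "claw": 0},
    {"dp": [0.197, -0.034, 0.003], "turn": [0, 0, 0], "claw": 0},
    {"dp": [0.246, -0.043, 0.003], "turn": [0, 0, 0], "claw": 0},
    {"dp": [0.246, -0.043, 0.003], "turn": [0, 0, 0], "claw": 0}
  ]
}}

```text
t: 9.85
ee_pos: [497.3, 103.0, 59.5]
orientation: [-1.566, 0.133, -0.138]
ft_force: [-1.3, 0.1, -0.2]
width: 11.9
```

```bash
python3 see.py 9
```

```text
TCP lane x -33.85100534835112 y 8.507479627778977
t 9.85 pos [497.32 102.97  59.52] F [-1.29  0.07 -0.2 ] M [0.07 0.09 0.02] w 11.9
dp [0. 0. 0.] turn [-0.0001  0.0011  0.0001]
tote rel TCP [[-6.4, -30.3], [41.6, 23.5]] z [-46.82074876  -9.09564531]
```

View pics/c9.png

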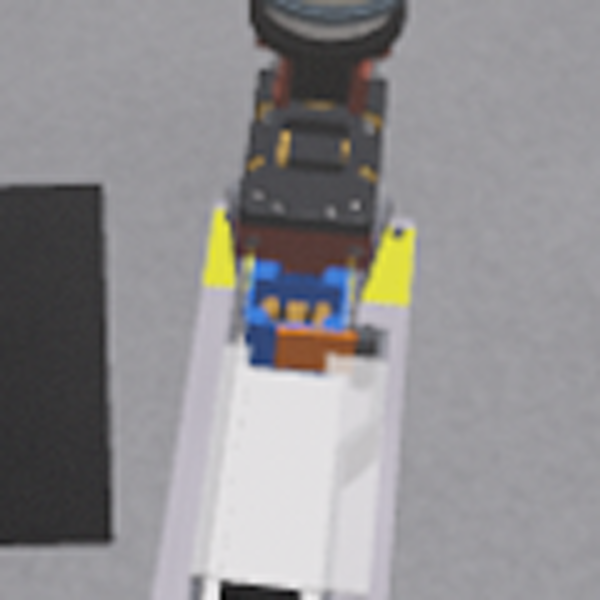

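>>> {"api": "jog_arm", "payload": {
  "steps": [
    {"dp": [0.049, -0.009, 0], "turn": [0, 0, 0], "claw": 0},
    {"dp": [0.098, -0.017, 0], "turn": [0, 0, 0], "claw": 0},
    {"dp": [0.148, -0.026, 0], "turn": [0, 0, 0], "claw": 0},
    {"dp": [0.197, -0.034, 0], "turn": [0, 0, 0], "claw": 0},
    {"dp": [0.246, -0.043, 0], "turn": [0, 0, 0], "claw": 0},
    {"dp": [0.246, -0.043, 0], "turn": [0, 0, 0], "claw": 0}
  ]
}}

```text
t: 10.4
ee_pos: [515.4, 99.0, 59.4]
orientation: [-1.567, 0.136, -0.136]
ft_force: [-4.4, -2.6, 4.1]
width: 11.7
```

```bash
python3 see.py 10
```

```text
TCP lane x -15.370705577442086 y 7.662852861565987
t 10.4 pos [515.38  98.96  59.42] F [-4.39 -2.64  4.15] M [-0.48  0.73 -0.03] w 11.7
dp [0. 0. 0.] turn [0.0002 0.     0.0001]
tote rel TCP [[-2.6, -30.0], [42.0, 22.6]] z [-47.49313065 -11.97354482]
```

View pics/c10.png

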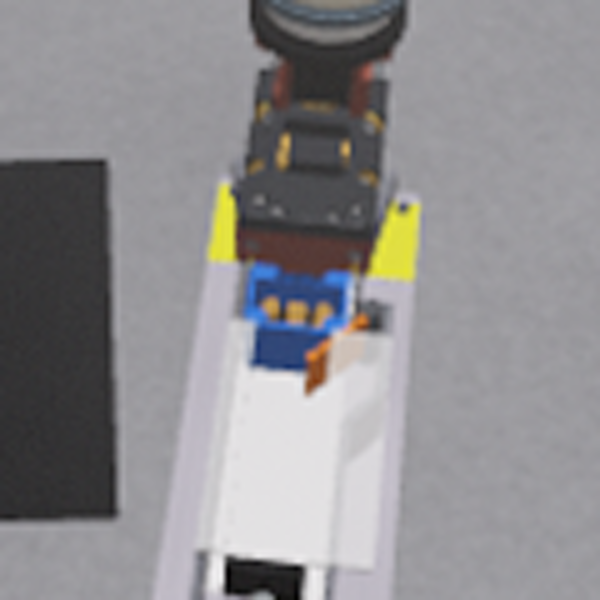

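>>> {"api": "jog_arm", "payload": {
  "steps": [
    {"dp": [0.049, -0.007, 0.001], "turn": [0, 0, 0], "claw": 0},
    {"dp": [0.098, -0.015, 0.002], "turn": [0, 0, 0], "claw": 0},
    {"dp": [0.148, -0.024, 0.002], "turn": [0, 0, 0], "claw": 0},
    {"dp": [0.197, -0.032, 0.002], "turn": [0, 0, 0], "claw": 0},
    {"dp": [0.246, -0.041, 0.002], "turn": [0, 0, 0], "claw": 0},
    {"dp": [0.295, -0.049, 0.002], "turn": [0, 0, 0], "claw": 0},
    {"dp": [0.295, -0.049, 0.002], "turn": [0, 0, 0], "claw": 0}
  ]
}}

```text
t: 11.03
ee_pos: [539.2, 94.6, 59.5]
orientation: [-1.568, 0.136, -0.136]
ft_force: [-0.5, -4.0, -0.3]
width: 11.8
```

```bash
python3 see.py 11
```

```text
TCP lane x 8.814211511734488 y 7.438661654479121
t 11.03 pos [539.17  94.59  59.46] F [-0.46 -3.98 -0.34] M [-0.77  0.11 -0.1 ] w 11.8
dp [0. 0. 0.] turn [0.0003 0.     0.0001]
tote rel TCP [[0.5, -27.4], [42.2, 20.2]] z [-46.78081865  -9.70452104]
```

View pics/c11.png

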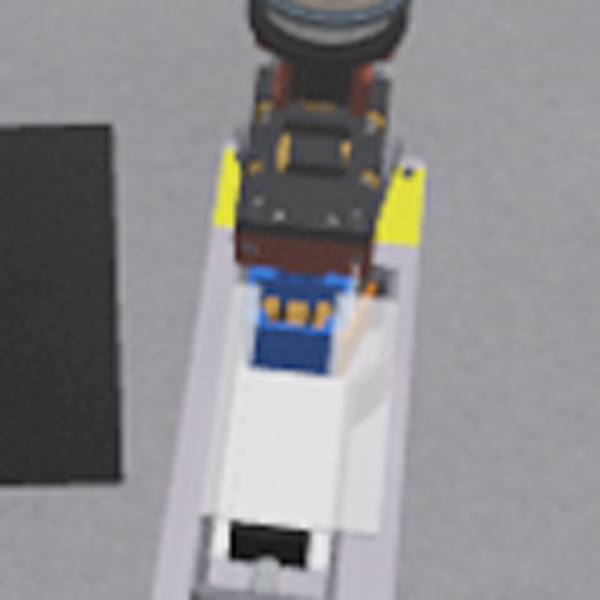

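>>> {"api": "jog_arm", "payload": {
  "steps": [
    {"dp": [0.049, -0.008, 0], "turn": [0, 0, 0], "claw": 0},
    {"dp": [0.098, -0.016, 0], "turn": [0, 0, 0], "claw": 0},
    {"dp": [0.148, -0.025, 0], "turn": [0, 0, 0], "claw": 0},
    {"dp": [0.197, -0.033, 0], "turn": [0, 0, 0], "claw": 0},
    {"dp": [0.246, -0.042, 0], "turn": [0, 0, 0], "claw": 0},
    {"dp": [0.295, -0.05, 0], "turn": [0, 0, 0], "claw": 0},
    {"dp": [0.295, -0.05, 0], "turn": [0, 0, 0], "claw": 0}
  ]
}}

```text
t: 11.67
ee_pos: [564.1, 90.5, 59.5]
orientation: [-1.567, 0.134, -0.138]
ft_force: [0.8, -3.9, -0.7]
width: 11.8
```

>>> {"api": "jog_arm", "payload": {
  "steps": [
    {"dp": [0.049, -0.008, 0], "turn": [0, 0, 0], "claw": 0},
    {"dp": [0.098, -0.016, 0], "turn": [0, 0, 0], "claw": 0},
    {"dp": [0.148, -0.025, 0], "turn": [0, 0, 0], "claw": 0},
    {"dp": [0.197, -0.033, 0], "turn": [0, 0, 0], "claw": 0},
    {"dp": [0.246, -0.042, 0], "turn": [0, 0, 0], "claw": 0},
    {"dp": [0.246, -0.042, 0], "turn": [0, 0, 0], "claw": 0}
  ]
}}

```text
t: 12.17
ee_pos: [585.1, 86.9, 59.6]
orientation: [-1.567, 0.133, -0.139]
ft_force: [0.7, -5.5, -0.7]
width: 11.7
```

```bash
python3 see.py 12
python3 - <<'E'
from h import *; import lane
d=dict(np.load('/tmp/top0.npz')); W=pts(d)
# pad: dark pixels near stop, depth-based
g=d['img'].max(-1); q=W[...,:2]-lane.org; X=q@lane.ex; Y=q@lane.ey-2.75
m=(X>130)&(X<200)&(abs(Y)<30)&(g<50); v,u=np.where(m)
print('top pad',m.sum(),np.percentile(X[m],[2,50,98]),np.percentile(Y[m],[2,98]),np.percentile(W[m][:,2],[2,50,98]))
m&=W[...,2]>26; print(np.percentile(X[m],[2,98]))
d=dict(np.load('/tmp/scene12.npz')); W=pts(d); g=d['img'].max(-1); q=W[...,:2]-lane.org; X=q@lane.ex; Y=q@lane.ey-6.8
m=(X>130)&(X<200)&(abs(Y)<24)&(g<50); print('scene pad',m.sum(),np.percentile(X[m],[2,50,98]),np.percentile(W[m][:,2],[2,50,98]))
E
```

```text
TCP lane x 55.36777544987053 y 7.782984393451955
t 12.17 pos [585.09  86.94  59.58] F [ 0.71 -5.47 -0.71] M [-0.74 -0.15 -0.02] w 11.7
dp [0. 0. 0.] turn [0.0003 0.0012 0.0002]
tote rel TCP [[5.5, -21.4], [42.0, 15.6]] z [-47.67529467 -13.99879725]
top pad 90 [165.03807503 166.7266923  197.29613869] [-17.23555165  28.52365325] [19.70712827 37.594757   46.41826802]
[164.95460601 186.90619408]
scene pad 118 [144.21887536 175.37828673 178.85157706] [ 23.55857865  40.80284843 181.28446849]
```

View pics/c12.png

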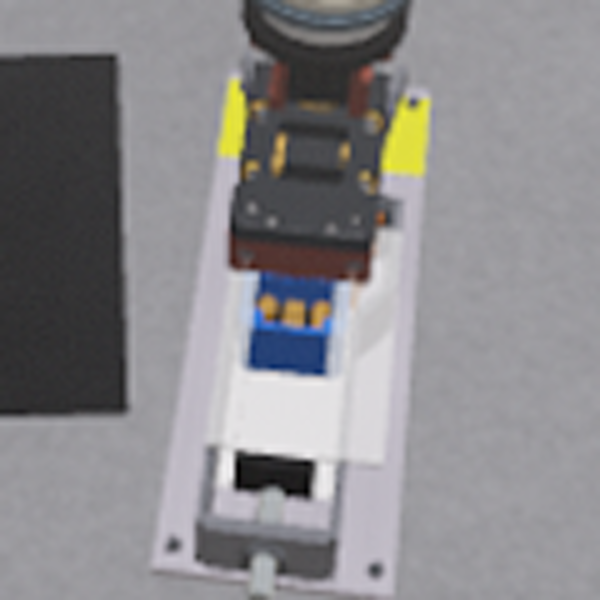

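>>> {"api": "jog_arm", "payload": {
  "steps": [
    {"dp": [0.049, -0.009, 0], "turn": [0, 0, 0], "claw": 0},
    {"dp": [0.098, -0.017, 0], "turn": [0, 0, 0], "claw": 0},
    {"dp": [0.148, -0.026, 0], "turn": [0, 0, 0], "claw": 0},
    {"dp": [0.197, -0.034, 0], "turn": [0, 0, 0], "claw": 0},
    {"dp": [0.246, -0.043, 0], "turn": [0, 0, 0], "claw": 0},
    {"dp": [0.295, -0.051, 0], "turn": [0, 0, 0], "claw": 0},
    {"dp": [0.295, -0.051, 0], "turn": [0, 0, 0], "claw": 0}
  ]
}}

```text
t: 12.8
ee_pos: [609.9, 82.7, 59.6]
orientation: [-1.567, 0.131, -0.14]
ft_force: [0.8, -3.1, 0.1]
width: 11.5
```

>>> {"api": "jog_arm", "payload": {
  "steps": [
    {"dp": [0.049, -0.009, 0], "turn": [0, 0, 0], "claw": 0},
    {"dp": [0.098, -0.017, 0], "turn": [0, 0, 0], "claw": 0},
    {"dp": [0.148, -0.026, 0], "turn": [0, 0, 0], "claw": 0},
    {"dp": [0.197, -0.034, 0], "turn": [0, 0, 0], "claw": 0},
    {"dp": [0.197, -0.034, 0], "turn": [0, 0, 0], "claw": 0},
    {"dp": [0.197, -0.034, 0], "turn": [0, 0, 0], "claw": 0}
  ]
}}

```text
t: 13.3
ee_pos: [626.1, 80.2, 59.6]
orientation: [-1.567, 0.131, -0.141]
ft_force: [0.2, 0.3, -2.0]
width: 12.2
```

```bash
python3 see.py 13
```

```text
TCP lane x 96.94253943038474 y 8.165250316683812
t 13.3 pos [626.12  80.19  59.64] F [ 0.17  0.31 -1.96] M [ 0.04 -0.1  -0.07] w 12.2
dp [0. 0. 0.] turn [0.0003 0.002  0.0002]
tote rel TCP [[5.9, -22.2], [41.7, 15.9]] z [-48.71658138 -13.51627693]
```

View pics/c13.png

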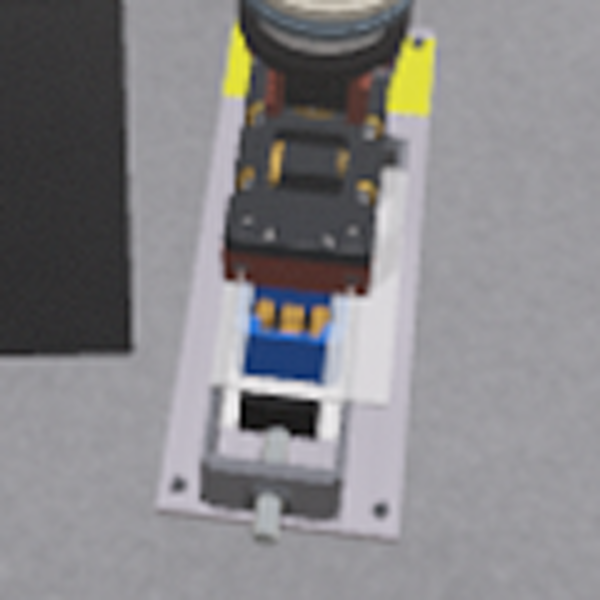

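>>> {"api": "jog_arm", "payload": {
  "steps": [
    {"dp": [0.037, -0.006, 0], "turn": [0, 0, 0], "claw": 0},
    {"dp": [0.074, -0.013, 0], "turn": [0, 0, 0], "claw": 0},
    {"dp": [0.111, -0.019, 0], "turn": [0, 0, 0], "claw": 0},
    {"dp": [0.148, -0.026, 0], "turn": [0, 0, 0], "claw": 0},
    {"dp": [0.185, -0.032, 0], "turn": [0, 0, 0], "claw": 0},
    {"dp": [0.21, -0.037, 0], "turn": [0, 0, 0], "claw": 0},
    {"dp": [0.21, -0.037, 0], "turn": [0, 0, 0], "claw": 0}
  ]
}}

```text
t: 13.93
ee_pos: [643.3, 77.1, 59.7]
orientation: [-1.567, 0.131, -0.141]
ft_force: [0.8, -0.7, -0.8]
width: 11.8
```

```bash
python3 see.py 14
```

```text
TCP lane x 114.43662231032289 y 8.0905000736092
t 13.93 pos [643.34  77.11  59.68] F [ 0.81 -0.67 -0.75] M [ 0.05 -0.11 -0.01] w 11.8
dp [0. 0. 0.] turn [0.0003 0.0022 0.0002]
tote rel TCP [[6.7, -25.0], [56.9, 21.0]] z [-44.07312631 -13.76173247]
```

View pics/c14.png

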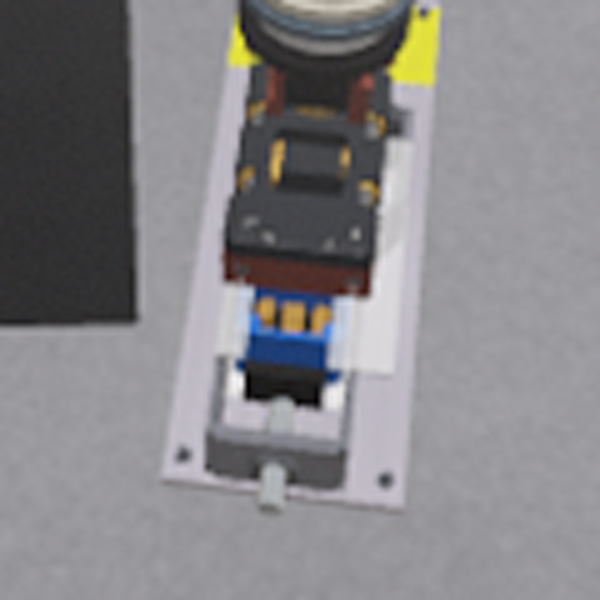

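>>> {"api": "jog_arm", "payload": {
  "steps": [
    {"dp": [0.025, -0.004, 0], "turn": [0, 0, 0], "claw": 0},
    {"dp": [0.05, -0.009, 0], "turn": [0, 0, 0], "claw": 0},
    {"dp": [0.074, -0.013, 0], "turn": [0, 0, 0], "claw": 0},
    {"dp": [0.074, -0.013, 0], "turn": [0, 0, 0], "claw": 0}
  ]
}}

```text
t: 14.32
ee_pos: [649.5, 76.0, 59.7]
orientation: [-1.567, 0.13, -0.142]
ft_force: [-0.1, 0.7, -1.5]
width: 11.9
```

>>> {"api": "jog_arm", "payload": {
  "steps": [
    {"dp": [0.012, -0.002, 0], "turn": [0, 0, 0], "claw": 0},
    {"dp": [0.025, -0.004, 0], "turn": [0, 0, 0], "claw": 0},
    {"dp": [0.025, -0.004, 0], "turn": [0, 0, 0], "claw": 0}
  ]
}}

```text
t: 14.57
ee_pos: [651.8, 75.7, 59.7]
orientation: [-1.567, 0.13, -0.142]
ft_force: [0.6, -0.7, -0.9]
width: 11.6
```

```bash
python3 see.py 15
```

```text
TCP lane x 123.0003374307211 y 8.126155284214603
t 14.57 pos [651.78  75.68  59.72] F [ 0.64 -0.72 -0.9 ] M [-0.07 -0.07  0.03] w 11.6
dp [0. 0. 0.] turn [0.0003 0.0024 0.0002]
tote rel TCP [[6.7, -26.9], [52.2, 22.4]] z [-45.2702322  -12.40289533]
```

View pics/c15.png

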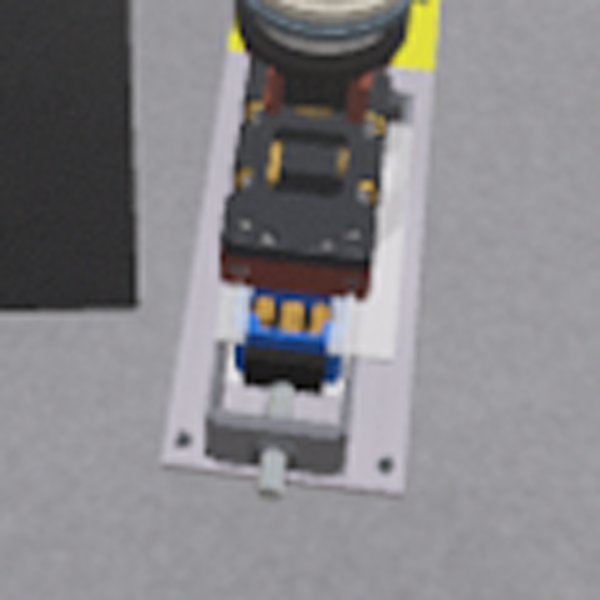

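>>> {"api": "jog_arm", "payload": {
  "steps": [
    {"dp": [0.012, -0.002, 0], "turn": [0, 0, 0], "claw": 0},
    {"dp": [0.016, -0.003, 0], "turn": [0, 0, 0], "claw": 0},
    {"dp": [0.016, -0.003, 0], "turn": [0, 0, 0], "claw": 0}
  ]
}}

```text
t: 14.87
ee_pos: [653.1, 75.4, 59.8]
orientation: [-1.567, 0.13, -0.142]
ft_force: [0.3, 0.3, -2.2]
width: 11.8
```

>>> {"api": "jog_arm", "payload": {
  "steps": [
    {"dp": [0.012, -0.002, 0], "turn": [0, 0, 0], "claw": 0},
    {"dp": [0.012, -0.002, 0], "turn": [0, 0, 0], "claw": 0}
  ]
}}

```text
t: 15.03
ee_pos: [654.2, 75.2, 59.7]
orientation: [-1.567, 0.13, -0.142]
ft_force: [0.0, -0.2, -1.0]
width: 11.9
```

>>> {"api": "jog_arm", "payload": {
  "steps": [
    {"dp": [0.012, -0.002, 0], "turn": [0, 0, 0], "claw": 0},
    {"dp": [0.016, -0.003, 0], "turn": [0, 0, 0], "claw": 0},
    {"dp": [0.016, -0.003, 0], "turn": [0, 0, 0], "claw": 0}
  ]
}}

```text
t: 15.28
ee_pos: [655.6, 75.0, 59.7]
orientation: [-1.567, 0.13, -0.142]
ft_force: [0.1, -0.4, -0.6]
width: 11.7
```

>>> {"api": "jog_arm", "payload": {
  "steps": [
    {"dp": [0.012, -0.002, 0], "turn": [0, 0, 0], "claw": 0},
    {"dp": [0.012, -0.002, 0], "turn": [0, 0, 0], "claw": 0}
  ]
}}

```text
t: 15.45
ee_pos: [656.8, 74.8, 59.7]
orientation: [-1.567, 0.129, -0.143]
ft_force: [0.2, 0.3, -0.2]
width: 11.5
```

>>> {"api": "jog_arm", "payload": {
  "steps": [
    {"dp": [0.012, -0.002, 0], "turn": [0, 0, 0], "claw": 0},
    {"dp": [0.016, -0.003, 0], "turn": [0, 0, 0], "claw": 0},
    {"dp": [0.016, -0.003, 0], "turn": [0, 0, 0], "claw": 0}
  ]
}}

```text
t: 15.7
ee_pos: [657.7, 74.6, 59.7]
orientation: [-1.567, 0.13, -0.142]
ft_force: [-3.0, -0.0, 0.3]
width: 11.6
```

>>> {"api": "jog_arm", "payload": {
  "steps": [
    {"dp": [0.01, -0.002, 0], "turn": [0, 0, 0], "claw": 0},
    {"dp": [0.01, -0.002, 0], "turn": [0, 0, 0], "claw": 0}
  ]
}}

```text
t: 15.87
ee_pos: [658.0, 74.5, 59.6]
orientation: [-1.567, 0.131, -0.141]
ft_force: [-3.6, 0.9, 2.2]
width: 12.0
```

>>> {"api": "jog_arm", "payload": {
  "steps": [
    {"dp": [0.018, -0.003, 0], "turn": [0, 0, 0], "claw": 0},
    {"dp": [0.018, -0.003, 0], "turn": [0, 0, 0], "claw": 0}
  ]
}}

```text
t: 16.03
ee_pos: [658.6, 74.4, 59.6]
orientation: [-1.567, 0.133, -0.139]
ft_force: [-4.5, 0.4, 4.0]
width: 12.0
```

```bash
python3 -c "
from h import *
goto(ctrl.get_obs()['ee_pos'],-9.88)"
```

```text
t 16.03 pos [658.58  74.44  59.55] F [-4.53  0.37  4.04] M [0.33 1.14 0.06] w 12.0
dp [0. 0. 0.] turn [0.0002 0.0013 0.0003]
```

>>> {"api": "jog_arm", "payload": {
  "steps": [
    {"dp": [0.018, -0.003, 0], "turn": [0, 0, 0], "claw": 0},
    {"dp": [0.018, -0.003, 0], "turn": [0, 0, 0], "claw": 0}
  ]
}}

```text
t: 16.2
ee_pos: [658.8, 74.4, 59.5]
orientation: [-1.567, 0.135, -0.137]
ft_force: [-7.0, 1.3, 4.0]
width: 11.9
```

>>> {"api": "jog_arm", "payload": {
  "steps": [
    {"dp": [0.022, -0.004, 0.001], "turn": [0, 0, 0], "claw": 0},
    {"dp": [0.022, -0.004, 0.001], "turn": [0, 0, 0], "claw": 0}
  ]
}}

```text
t: 16.37
ee_pos: [659.2, 74.3, 59.5]
orientation: [-1.567, 0.138, -0.135]
ft_force: [-9.0, 2.6, 6.1]
width: 11.8
```

>>> {"api": "jog_arm", "payload": {
  "steps": [
    {"dp": [0.026, -0.005, 0.002], "turn": [0, 0, 0], "claw": 0},
    {"dp": [0.026, -0.005, 0.002], "turn": [0, 0, 0], "claw": 0},
    {"dp": [0.026, -0.005, 0.002], "turn": [0, 0, 0], "claw": 0}
  ]
}}

```text
t: 16.62
ee_pos: [659.5, 74.2, 59.7]
orientation: [-1.567, 0.141, -0.132]
ft_force: [-9.0, 3.1, 6.7]
width: 12.1
```

```bash
python3 -c "
from h import *
goto(ctrl.get_obs()['ee_pos'],-9.88)"
```

```text
t 16.62 pos [659.54  74.24  59.68] F [-8.96  3.06  6.66] M [0.47 1.45 0.03] w 12.1
dp [0. 0. 0.] turn [ 0.     -0.0019  0.0004]
```

>>> {"api": "jog_arm", "payload": {
  "steps": [
    {"dp": [0.028, -0.005, 0.003], "turn": [0, -0.001, 0], "claw": 0},
    {"dp": [0.03, -0.006, 0.003], "turn": [0, -0.001, 0], "claw": 0},
    {"dp": [0.03, -0.006, 0.003], "turn": [0, -0.001, 0], "claw": 0}
  ]
}}

```text
t: 16.87
ee_pos: [659.7, 74.2, 59.7]
orientation: [-1.567, 0.142, -0.13]
ft_force: [-10.5, 3.0, 7.2]
width: 12.1
```

>>> {"api": "jog_arm", "payload": {
  "steps": [
    {"dp": [0.029, -0.005, 0.003], "turn": [0, -0.001, 0], "claw": 0},
    {"dp": [0.029, -0.005, 0.003], "turn": [0, -0.001, 0], "claw": 0},
    {"dp": [0.029, -0.005, 0.003], "turn": [0, -0.001, 0], "claw": 0},
    {"dp": [0.029, -0.005, 0.003], "turn": [0, -0.001, 0], "claw": 0}
  ]
}}

```text
t: 17.2
ee_pos: [659.8, 74.2, 59.8]
orientation: [-1.567, 0.143, -0.129]
ft_force: [-10.1, 3.9, 7.0]
width: 12.0
```

```bash
python3 see.py 16
```

```text
TCP lane x 131.1145761891786 y 8.049676320463163
t 17.2 pos [659.76  74.21  59.75] F [-10.09   3.93   6.96] M [0.51 1.66 0.04] w 12.0
dp [0. 0. 0.] turn [-0.0002 -0.0029  0.0004]
tote rel TCP [[6.7, -26.2], [47.8, 22.6]] z [-46.9543761 -12.2641967]
```

View pics/c16.png

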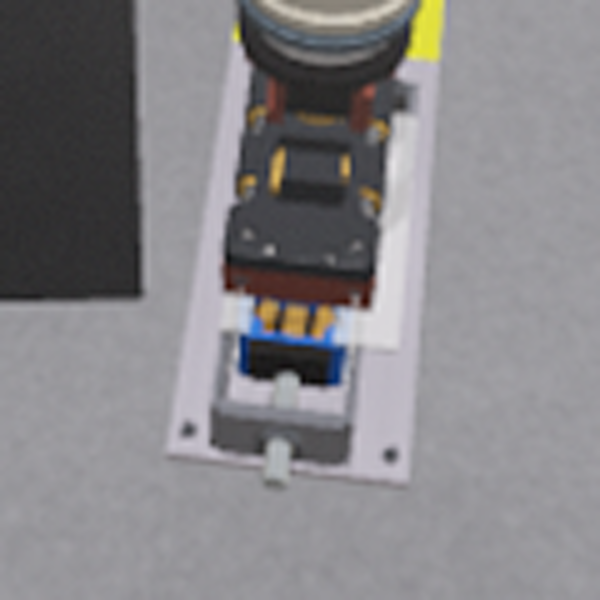

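Run:
```python
from h import *
d=grab('top','top17'); c=d['img'][100:280,170:290]; e=dict(np.load('/tmp/scene16.npz'))['img'][150:270,260:380]
cv2.imwrite('pics/c17.png',np.hstack([cv2.resize(c,(400,600),interpolation=cv2.INTER_CUBIC)])[:,:,::-1])
```

```text
(no output)
```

View pics/c17.png

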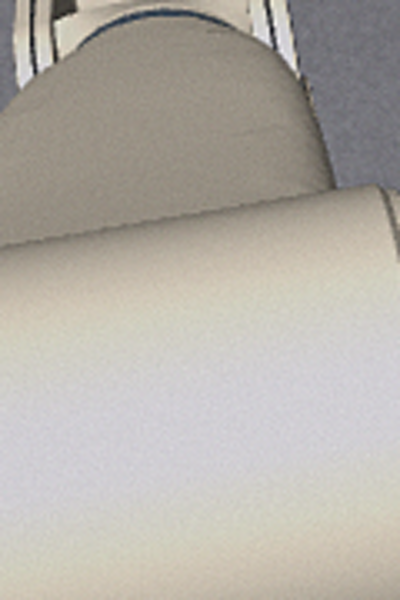

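>>> {"api": "jog_arm", "payload": {
  "steps": [
    {"dp": [0.029, -0.005, 0.003], "turn": [0, -0.001, 0], "claw": 0},
    {"dp": [0.029, -0.005, 0.003], "turn": [0, -0.001, 0], "claw": 0},
    {"dp": [0.029, -0.005, 0.003], "turn": [0, -0.001, 0], "claw": 0},
    {"dp": [0.029, -0.005, 0.003], "turn": [0, -0.001, 0], "claw": 0},
    {"dp": [0.029, -0.005, 0.003], "turn": [0, -0.001, 0], "claw": 0}
  ]
}}

```text
t: 17.72
ee_pos: [659.8, 74.2, 59.8]
orientation: [-1.567, 0.145, -0.128]
ft_force: [-10.4, 2.8, 5.7]
width: 12.1
```

>>> {"api": "jog_arm", "payload": {
  "steps": [
    {"dp": [0.01, -0.002, 0], "turn": [0, -0.001, 0], "claw": 0},
    {"dp": [-0.01, 0.002, 0], "turn": [0, -0.002, 0], "claw": 0},
    {"dp": [-0.025, 0.004, 0], "turn": [0, -0.003, 0], "claw": 0},
    {"dp": [-0.025, 0.004, 0], "turn": [0, -0.003, 0], "claw": 0}
  ]
}}

```text
t: 18.05
ee_pos: [657.8, 74.4, 59.6]
orientation: [-1.566, 0.137, -0.136]
ft_force: [-2.1, 0.1, -3.9]
width: 11.9
```

```bash
python3 -c "
from h import *
goto(ctrl.get_obs()['ee_pos'],-9.88)"
```

```text
t 18.05 pos [657.84  74.45  59.58] F [-2.07  0.14 -3.87] M [0.14 0.22 0.06] w 11.9
dp [0. 0. 0.] turn [-0.0002 -0.0002  0.0003]
```

>>> {"api": "jog_arm", "payload": {
  "steps": [
    {"dp": [-0.005, 0.001, -0.003], "turn": [0, 0, 0], "claw": 0},
    {"dp": [-0.005, 0.001, -0.003], "turn": [0, 0, 0], "claw": 0},
    {"dp": [-0.005, 0.001, -0.003], "turn": [0, 0, 0], "claw": 0.6},
    {"dp": [-0.005, 0.001, -0.003], "turn": [0, 0, 0], "claw": 0.6},
    {"dp": [-0.005, 0.001, -0.003], "turn": [0, 0, 0], "claw": 0.6},
    {"dp": [-0.005, 0.001, -0.003], "turn": [0, 0, 0], "claw": 0.6},
    {"dp": [-0.005, 0.001, -0.003], "turn": [0, 0, 0], "claw": 0.6},
    {"dp": [-0.005, 0.001, -0.003], "turn": [0, 0, 0], "claw": 0.6},
    {"dp": [-0.005, 0.001, -0.003], "turn": [0, 0, 0], "claw": 0.6},
    {"dp": [-0.005, 0.001, -0.003], "turn": [0, 0, 0], "claw": 0.6}
  ]
}}

```text
t: 18.88
ee_pos: [657.5, 74.5, 59.3]
orientation: [-1.566, 0.137, -0.136]
ft_force: [-0.1, 0.7, -0.9]
width: 52.5
```

```bash
python3 see.py 18
```

```text
TCP lane x 128.79956584074688 y 7.989061116037737
t 18.88 pos [657.47  74.55  59.34] F [-0.09  0.73 -0.91] M [-0.   -0.02 -0.02] w 52.5
dp [0. 0. 0.] turn [-0.0002 -0.0002  0.0003]
tote rel TCP [[17.4, -26.4], [48.3, 22.6]] z [-46.13511861 -11.99114539]
```

View pics/c18.png

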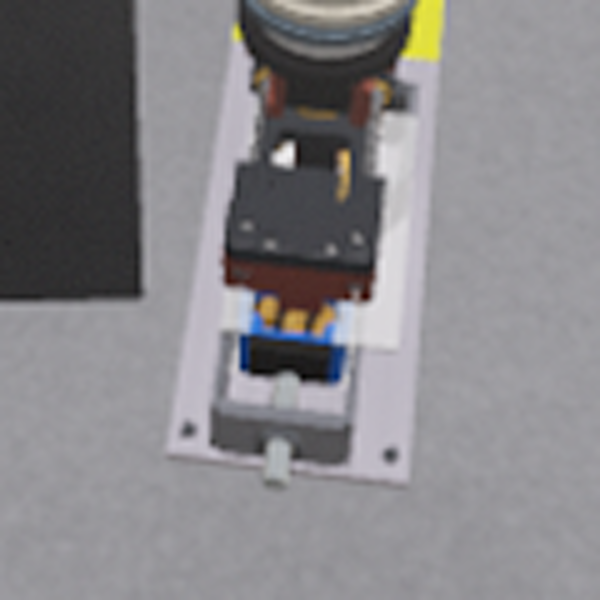

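>>> {"api": "jog_arm", "payload": {
  "steps": [
    {"dp": [0, 0, 0.1], "turn": [0, 0, 0], "claw": 0.6},
    {"dp": [0, 0, 0.3], "turn": [0, 0, 0], "claw": 0.6},
    {"dp": [0, 0, 0.6], "turn": [0, 0, 0], "claw": 0.6},
    {"dp": [0, 0, 0.95], "turn": [0, 0, 0], "claw": 0.6},
    {"dp": [0, 0, 0.95], "turn": [0, 0, 0], "claw": 0.6}
  ]
}}

```text
t: 19.35
ee_pos: [660.8, 74.9, 141.4]
orientation: [-1.564, 0.13, -0.142]
ft_force: [1.3, -0.8, 0.6]
width: 52.7
```

>>> {"api": "jog_arm", "payload": {
  "steps": [
    {"dp": [0, 0, 0.4], "turn": [0, 0, 0], "claw": 0.6},
    {"dp": [-0.2, -0.2, 0.8], "turn": [0, 0, 0], "claw": 0.6},
    {"dp": [-0.5, -0.6, 0.95], "turn": [0, 0, 0], "claw": 0.6},
    {"dp": [-0.8, -0.95, 0.95], "turn": [0, 0, 0], "claw": 0.6},
    {"dp": [-0.8, -0.95, 0.95], "turn": [0, 0, 0], "claw": 0.6}
  ]
}}

```text
t: 19.77
ee_pos: [593.4, -4.5, 218.6]
orientation: [-1.565, 0.132, -0.143]
ft_force: [-0.6, 1.0, -0.6]
width: 52.7
```

>>> {"api": "jog_arm", "payload": {
  "steps": [
    {"dp": [-0.3, -0.4, 0.1], "turn": [0, 0, 0], "claw": 0.6},
    {"dp": [-0.6, -0.8, 0.2], "turn": [0, 0, 0], "claw": 0.6},
    {"dp": [-0.9, -0.95, 0.3], "turn": [0, 0, 0], "claw": 0.6},
    {"dp": [-0.9, -0.95, 0.3], "turn": [0, 0, 0], "claw": 0.6}
  ]
}}

```text
t: 20.1
ee_pos: [518.1, -82.7, 243.8]
orientation: [-1.566, 0.135, -0.145]
ft_force: [-0.4, 0.1, 0.1]
width: 52.8
```

>>> {"api": "jog_arm", "payload": {
  "steps": [
    {"dp": [-0.3, -0.4, 0], "turn": [0, 0, 0], "claw": 0.6},
    {"dp": [-0.6, -0.8, 0], "turn": [0, 0, 0], "claw": 0.6},
    {"dp": [-0.6, -0.95, 0], "turn": [0, 0, 0], "claw": 0.6},
    {"dp": [-0.6, -0.95, 0], "turn": [0, 0, 0], "claw": 0.6}
  ]
}}

```text
t: 20.43
ee_pos: [470.1, -160.5, 244.0]
orientation: [-1.566, 0.137, -0.148]
ft_force: [0.3, 0.8, 1.5]
width: 52.6
```

Run:
```python
from h import *
a=grab('top','top19')['img']; b=grab('scene','scene19')['img']
cv2.imwrite('pics/c19.png',np.hstack([cv2.resize(a[90:290,170:310],(390,560),interpolation=cv2.INTER_CUBIC),cv2.resize(b[180:320,270:370],(400,560),interpolation=cv2.INTER_CUBIC)])[:,:,::-1])
```

```text
(no output)
```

View pics/c19.png

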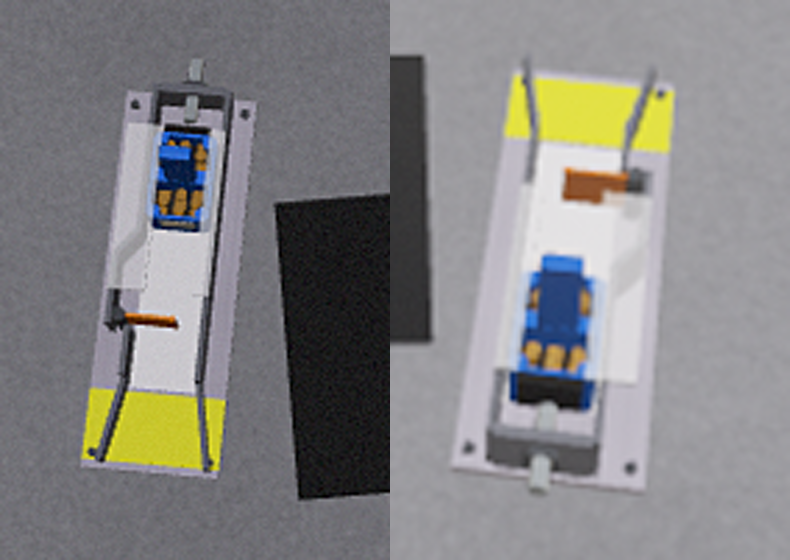

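The gate is shut in both views (top ~(150,321), scene ~(600,185)), and the blue tote stands centred against the pad (top ~(180,180)). I'll run one numeric check and then hand in.

Run:
```python
from h import *; import lane
d=dict(np.load('/tmp/top19.npz')); W=pts(d); q=W[...,:2]-lane.org; X=q@lane.ex; Y=q@lane.ey-2.75
hsv=cv2.cvtColor(d['img'],cv2.COLOR_RGB2HSV)
m=(X>60)&(X<190)&(abs(Y)<35)&(W[...,2]>30)&(W[...,2]<125)&(hsv[...,0]>100)&(hsv[...,0]<125)&(hsv[...,1]>120)
t=m&(W[...,2]>85); print('tab top',t.sum(),X[t].mean(),Y[t].mean(),np.percentile(W[t][:,2],[10,50,90]))
r=m&(W[...,2]<55); print('body',np.percentile(X[r],[1,99]),np.percentile(Y[r],[1,99]))
s=dict(np.load('/tmp/scene19.npz')); s0=dict(np.load('/tmp/scene0.npz')); W1,W0=pts(s),pts(s0)
def c(W,x,y,lo,r):
    m=(W[...,2]>lo)&(np.hypot(W[...,0]-x,W[...,1]-y)<r); return np.round(W[m][:,:2].mean(0),1)
for n,a in dict(jar=(438,334,40,60),carton=(700,-249,30,75)).items(): print(n,c(W0,*a),c(W1,*a))
o=ctrl.get_obs(); print(o['t'],np.abs(o['qvel']).max())
ctrl.close_job()
```

```text
tab top 86 125.74965541456771 -0.44102419452107705 [ 90.92829025 103.812641   107.1234425 ]
body [ 89.64820712 166.45364355] [-19.13492268  20.11633073]
jar [454.5 336.1] [454.5 336. ]
carton [ 710.4 -243.9] [ 710.4 -244. ]
20.5333 0.02475044756067887
the job is handed in; nothing more can be done
```

The blue tote is standing in the lane behind the shut gate, and the job was handed in at t ≈ 20.5 s. No verdict is reported, so these are my own checks.

**What I did:** I gripped the medium blue tote by its tab, lifted it over the grey tote and lowered it into the lane mouth at about lane x = -90. I slid it through the gate on the lane floor, pressed it against the stop, eased off, let go and lifted clear.

**Last checks:**
- **Gate:** it is shut in both camera views.
- **Tote position:** it is about 126 mm beyond the gate line and 0.4 mm off the centre line. The tab top measures about 104 mm, against 106 mm expected, so it stands on the floor.
- **Jar and carton:** they moved 0.1 mm or less.
- **Grey tote:** I did not measure it again. The blue tote passed about 30 mm above it, and no contact force showed.

**Less certain:**
- **Press force:** the wrist read about 9 to 11 N along the lane for about 1.3 s. After subtracting about 1.5 N of floor friction, I estimate 8 to 9.5 N on the stop. The spring's travel of about 2.5 mm suggests nearer 12 N. Both are inside the 6.5 to 15 N range.
- **Gate while passing and pressing:** I could not measure its angle. A picture at about x = 8 showed it swung well open. While pressing it was hidden, and I took it as shut because the sideways force had dropped away at about 97 mm.
- **Cameras:** they disagreed with each other by 3 to 5 mm, so I relied on distances measured within one camera.

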